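Free the stuck pin and load the plaque rack

ROBOT

A 7-joint arm with a two-finger parallel gripper is mounted at the origin on the work surface. World frame = base frame: x ahead of the robot, y to its left, z up, the work surface at z = 0. Lengths are in mm, angles in rad, forces in N, time in s.
With the tool pointing down it reaches from about 400 to 875 mm from the base axis. Payload 4.4 kg.
Tool frame: the origin (TCP) lies on the centre line of the jaws, within the pads' length; the fingertips stand 19 mm ahead of it and the grasp point (between the pads) is the TCP; z points along the fingers, y is the line along which they close (so a half turn about z gives the same grasp; the last joint's range is limited). The gripper opens to 85 mm and grips with 20 to 120 N. Pads are 22 mm wide; open, the fingers measure 114 mm over their backs; the gripper's body (76 mm by 85 mm) begins 54 mm behind the grasp point. The pads swing forward as they close: fully open they stand 13 mm farther back than shut.
Start: joints at [-1.22, 0.628, 0.038, 1.517, -0.027, 0.996, -0.02], TCP at [263.123, 594.377, 250.313] pointing down, gripper open.
Joint ranges: [-3.06, 3.06], [-0.37, 2.12], [-1.25, 1.32], [0.18, 2.47], [-1.1, 4.24], [0.23, 1.98], [-2.94, 2.94]. Speed limits (rad/s): [2.57, 2.57, 3.14, 3.14, 3.14, 3.14, 3.14].

INTERFACE

Orientations are given as [roll, pitch, yaw] about the fixed x, y, z axes, in that order (R = Rz(yaw) Ry(pitch) Rx(roll)).
In Python, from cell import ctrl, viewer, silhouettes gives the robot as it stands.
- The arm moves only by the shell command python3 -m creep 'ROWS'. ROWS is JSON, a list of rows, each an object with "jaw": the gripper command: -1 is shut, 1 is fully open, values between are in proportion; "xyz": the shift along the tool's x, y, z in mm, a list of three; "angular": the turn, a rotation vector about the tool's x, y, z in rad, a list of three. In form: [{"jaw": jaw, "xyz": [tx, ty, tz], "angular": [rx, ry, rz]}, ...]. A call has 1 to 12 rows; each row is the pose to reach, as a shift and turn from the pose commanded when the call began, along the tool's axes at that moment; what a row does not reach only later rows make up. A row lasts 1/8 s, in which the tool goes at most 62.5 mm and 10.7 degrees, less where a joint would pass 70% of its speed; a pose out of reach is approached as far as the arm can. A call with a gripper value outside its range is refused whole. The fingers move at their own pace and stop on an object; the grip force is fixed at half the most. Time passes only in rows, so rows that repeat a pose let the fingers close. It gives the time, the measured TCP pose, the force, the opening and the grip force at its end, in the units of the state.
- ctrl.read_state(): the state, without advancing time (a new reading comes with each control period).
- viewer.get_image(name): name is "scene" or "side" or "wrist"; returns (picture, depth): 384x512x3 uint8, red, green, blue; 384x512 float32, mm along the optical axis (not along the pixel's ray), 0 where there is no reading.
- viewer.camera_model(name): a dict with "fx", "fy", "cx", "cy" (pixels), "dist" ([k1, k2, p1, p2, k3] as OpenCV has them; the pictures are not rectified), "T" (4x4, takes a point from camera to world coordinates). Camera axes: x right, y down, z forward; pixel columns grow to the right and rows downward; lengths in mm; the calibration is good to about 2 mm. A picture is of the moment at which its call begins: read the wrist's pose just before it. camera_model takes no time and is no camera call; for the wrist camera it gives the pose at the moment of the call.
- ctrl.finish_job(): hands the job in; it is judged then, once.
Trained networks look in the newest picture that a camera, given by its name, has taken for a name from the list of things; names that differ only in an ending like _2 or _b are one class to them, and where a whole thing is asked for, a point or a joint stands for the part that bears it (a point fixed in the world has none). Each returns a list of dicts, best first, with "score" (0 to 1); they miss things now and then, are a little off and sometimes report something else, mostly with a low value. They report only what shows in the picture. A call takes as long as a camera call. They do not tell look-alikes from the thing itself.
- silhouettes(camera, target): "pixels" (384x512 bool, what is visible of it) and "xy" ([column, row] in pixels, amid what is visible of it).
The state is a dict: "clock": time; "qpos": joint angles; "qd": joint speeds; "tau": joint torques, N m; "eef_pos": TCP position; "tool_rot": TCP orientation; "force": force on the tool from outside, world axes, zero at the start; "torque": the same for the moment, N m; "width": finger opening in mm; "gripper_force": force on a finger pad.
Only numpy, scipy, OpenCV 4.12 (cv2) and the standard library are available. Lean on these libraries where they do the work, as an engineer would, in place of code of your own. Each camera call takes 0.05 s, during which the arm holds its last target. There are 200 camera calls.

TASK

The bar of the wooden rack is locked shut by a headed pin that was pushed up from underneath and has stuck: with the drift punch from the tool block, drive the pin down through its hole from above until it drops out below (leave it lying where it falls), and stand the punch back in the tool block. Swing the bar open, stack every burnt-wood plaque lying on the table into one square, flush pile on the outline drawn on the rack's base, and swing the bar fully shut over the pile. Leave the drink bottle, the phone and the pencil case where they are.

Things in the scene. Friction and masses are not known exactly. Their poses are not given: they have to be found in the camera images.
- rack: Fixed wooden rack: base board 150 x 270 x 12 mm (x, y, z), a 36 mm square pivot post at y = +100 mm, and a pin post at the -y end (outer face y = -133 mm) that carries a ledge 50 x 42 mm centred at y = -100 mm, 58 to 76 mm above the table. The base between them is clear from y = -79 to +82 mm. Origin: centre of the underside, on the table; z up. Position and yaw vary.
- bar (a joint): Wooden bar, lying flat from the pivot post over the ledge; 26 mm wide (36 at the hole), 78 to 92 mm above the table, free end 222 mm from the pivot. Angle in rad: 0 shut (along the rack's -y), up to 1.75 as the free end swings level towards the rack's +x (counter-clockwise from above); at 1.5 it is clear of the base. Stays where left (friction 0.12 N m). The pin locks it at 0.
- rack_pivot (a point): Point on the bar's vertical pivot axis, at the height of the bar's top (92 mm). Axes as the rack.
- bar_knob (a point): Top centre of the round upright wooden knob on the bar, 17 mm in diameter, 40 mm tall (from 92 to 132 mm above the table), 135 mm from the pivot axis and 65 mm from the hole. Moves with the bar.
- rack_hole (a point): Centre of the mouth of the pin hole, in the top face of the shut bar (92 mm above the table). The vertical hole is 11.5 mm wide in the bar with a 1.5 mm chamfer, and 10.5 mm in the ledge under it. Fixed to the rack. Axes as the rack.
- rack_bed (a point): Centre of the pile outline (94 x 64 mm, thin dark lines) on the top face of the rack's base, 12 mm above the table. The outline's long side runs along the rack's y. Axes as the rack.
- pin: Steel pin, upright in the hole: shank 9 mm wide, 30 mm long, on a head 15 mm wide, 4 mm thick, against the ledge's underside. Origin: underside of the head, 54 mm above the table at first, so its upper end is 4 mm below the bar's top; z its axis. Spring grippers in the ledge hold it: 6 to 15 N drives it, until its upper end is some 31 mm below the bar's top; then it drops on to the base.
- punch: Drift punch standing point down in the tool block: steel point 7 mm wide, 45 mm long; rubber hand guard (disc) 34 mm wide, 6 mm thick; above it a steel grip 20 mm wide, 60 mm long. Origin: underside of the guard, resting on the block's top; z its axis, towards the grip. 0.13 to 0.21 kg. With its guard down on the shut bar the point is 45 mm below the bar's top, and the pin is right out.
- punch_tip (a point): Centre of the lower end of the punch's point.
- block: Fixed wooden tool block, 70 x 70 x 55 mm, with a 21 mm vertical hole through its middle in which the punch stands. Origin: centre of the underside; position and yaw vary.
- block_top (a point): Centre of the hole's mouth in the block's top, 55 mm above the table.
- plaque1: Flat pine plaque with a burnt motif on its face, 90 x 60 x 8 mm (x, y, z), 25 to 50 g, lying on the table at first. Origin: centre of its underside; x along the 90 mm side. Only 3 to 5 of the five plaques are there (None if absent).
- plaque2: Flat pine plaque with a burnt motif on its face, 90 x 60 x 8 mm (x, y, z), 25 to 50 g, lying on the table at first. Origin: centre of its underside; x along the 90 mm side. Only 3 to 5 of the five plaques are there (None if absent).
- plaque3: Flat pine plaque with a burnt motif on its face, 90 x 60 x 8 mm (x, y, z), 25 to 50 g, lying on the table at first. Origin: centre of its underside; x along the 90 mm side. Only 3 to 5 of the five plaques are there (None if absent).
- plaque4: Flat pine plaque with a burnt motif on its face, 90 x 60 x 8 mm (x, y, z), 25 to 50 g, lying on the table at first. Origin: centre of its underside; x along the 90 mm side. Only 3 to 5 of the five plaques are there (None if absent).
- plaque5: Flat pine plaque with a burnt motif on its face, 90 x 60 x 8 mm (x, y, z), 25 to 50 g, lying on the table at first. Origin: centre of its underside; x along the 90 mm side. Only 3 to 5 of the five plaques are there (None if absent).
- drink: Bystander: amber drink bottle, 64 mm wide, 190 mm tall, beyond the work. Origin at the underside.
- phone: Bystander: phone in a red cover, 72 x 146 x 10 mm, lying flat. Origin at the underside.
- case: Bystander: dark brown pencil case, 200 x 70 x 40 mm, lying beyond the plaques, on the robot's right. Origin at the underside.
Not all that is in view belongs to the job. Leave any green or orange look-alike of the plaque1 alone. Of the things like the punch, leave any that is yellow; of the rest the larger one is meant.

How it is judged:
By the outcome, as a careful person would: the job done as asked, in the order asked, and still so for the second after the job is handed in, with the robot touching nothing.
Of plaque1, plaque2, plaque3, plaque4, plaque5 only 3 to 5 are there at a start; the rules pass over those that are not, and their reading is None.
At some moment in a run one of plaque1, plaque2, plaque3, plaque4, plaque5 may be knocked a few centimetres aside while the robot is not near it.
It also fails if it takes over 210 s, if anything falls off the work surface, if the arm or the gripper's body presses on something with over 40 N, if the wrist force passes 120 N, or if a joint passes its speed limit or range.

## Working session

There is one attempt and no reset: what is moved stays moved. The work goes in short steps, Python scripts to look and compute and a shell command to move; the robot and the scene stay as the last step left them, time stands still between calls to the robot, and variables do not carry over. Pictures are saved under pics/ and viewed, at most 14 in all, crops included, and the job is handed in when it is done.

```bash
ls; mkdir -p pics; cat > h.py <<'E'
import numpy as np, cv2, json
from cell import ctrl, viewer, silhouettes
def snap(cam,name=None):
    im,d=viewer.get_image(cam); m=viewer.camera_model(cam)
    if name: cv2.imwrite('pics/'+name+'.png',im[:,:,::-1])
    return im,d,m
def K(m): return np.array([[m['fx'],0,m['cx']],[0,m['fy'],m['cy']],[0,0,1.]]),np.array(m['dist'],float)
def pts(px,z,m):  # px Nx2 cols rows, depth
    k,d=K(m); u=cv2.undistortPoints(np.array(px,float).reshape(-1,1,2),k,d).reshape(-1,2)
    z=np.array(z,float).reshape(-1,1); c=np.hstack([u*z,z]); T=np.array(m['T']); return c@T[:3,:3].T+T[:3,3]
def plane(px,h,m): # intersect rays with z=h
    k,d=K(m); u=cv2.undistortPoints(np.array(px,float).reshape(-1,1,2),k,d).reshape(-1,2)
    T=np.array(m['T']); r=np.hstack([u,np.ones((len(u),1))])@T[:3,:3].T; o=T[:3,3]
    return o+r*((h-o[2])/r[:,2])[:,None]
def proj(P,m):
    k,d=K(m); T=np.linalg.inv(np.array(m['T'])); P=np.array(P,float).reshape(-1,3)@T[:3,:3].T+T[:3,3]
    return cv2.projectPoints(P.reshape(-1,1,3),np.zeros(3),np.zeros(3),k,d)[0].reshape(-1,2)
def mask3d(s,d,m):
    r,c=np.nonzero(s['pixels']&(d>0)); return pts(np.c_[c,r],d[r,c],m)
E
python3 - <<'E'
from h import *
s=ctrl.read_state(); print(s)
for cam in ['scene','side']:
    im,d,m=snap(cam,cam+'0'); print(cam,np.round(m['T'],2).tolist(),m['fx'],m['dist'])
    for t in ['plaque1','punch','rack','bar','bar_knob','block','pin']:
        for q in silhouettes(cam,t):
            P=mask3d(q,d,m); 
            print(t,round(q['score'],2),np.round(q['xy']),q['pixels'].sum(),np.round(np.median(P,0)) if len(P) else '', np.round(np.percentile(P[:,2],[5,95])) if len(P) else '')
E
```

```text
pics
{'clock': 0.0, 'qpos': array([-1.21981361,  0.62933668,  0.03842977,  1.51839131, -0.02697675,
        0.9963011 , -0.02003966]), 'qd': array([ 0.00075493, -0.0019948 , -0.00125473,  0.00146666,  0.00201727,
        0.00075155, -0.00133813]), 'tau': array([-6.42946106e-04, -5.63416672e+01,  1.22619331e+00, -1.93453538e+01,
        1.09924268e-02,  1.04426805e-02, -2.11719384e-05]), 'eef_pos': array([262.86291132, 593.81896069, 249.38750918]), 'tool_rot': array([-3.13967430e+00,  3.78046727e-05,  2.72479230e+00]), 'force': array([-0.01859622, -0.18574249,  0.52228579]), 'torque': array([-0.03104266, -0.04178372,  0.04198421]), 'gripper_force': 0.0, 'width': 85.67802598308127}
scene [[-0.48, 0.64, -0.59, 1277.43], [0.88, 0.37, -0.31, 351.76], [0.02, -0.67, -0.74, 1062.45], [0.0, 0.0, 0.0, 1.0]] 498.04562053290505 [-0.08478114  0.          0.          0.          0.        ]
plaque1 0.95 [188. 214.] 590 [ 610. -189.    7.] [ 4. 11.]
plaque1 0.86 [180. 162.] 463 [ 443. -327.    7.] [ 2. 11.]
plaque1 0.68 [142. 158.] 415 [ 483. -440.    8.] [ 4. 11.]
plaque1 0.59 [232. 167.] 492 [ 39
[... 1035 characters left out ...]
 [ 474. -443.    8.] [ 5. 11.]
plaque1 0.8 [258. 338.] 871 [ 279. -314.    8.] [ 5. 11.]
plaque1 0.79 [316. 241.] 507 [ 602. -194.    9.] [ 4. 12.]
plaque1 0.77 [258. 275.] 627 [ 388. -180.    9.] [ 3. 12.]
plaque1 0.65 [193. 159.] 423 [535. 348.  46.] [ 5. 59.]
punch 0.71 [166. 157.] 186 [447. 380.  60.] [  1. 112.]
punch 0.62 [201. 168.] 85 [525. 279.  45.] [ 2. 81.]
punch 0.35 [250. 196.] 620 [539.  16.  93.] [ 81. 119.]
rack 0.77 [248. 212.] 3047 [529.  26.  15.] [10. 95.]
bar 0.81 [253. 195.] 671 [540.  17.  93.] [ 14. 118.]
bar 0.15 [192. 158.] 410 [535. 347.  46.] [ 6. 59.]
bar_knob 0.76 [255. 196.] 628 [539.  14.  93.] [ 81. 119.]
block 0.73 [197. 156.] 436 [536. 348.  47.] [ 5. 59.]
```

```bash
python3 - <<'E'
import cv2
im=cv2.imread('pics/scene0.png'); cv2.imwrite('pics/s0.png',cv2.resize(im[90:360,90:490],(800,540),interpolation=3))
E
```

```text
(no output)
```

View pics/s0.png

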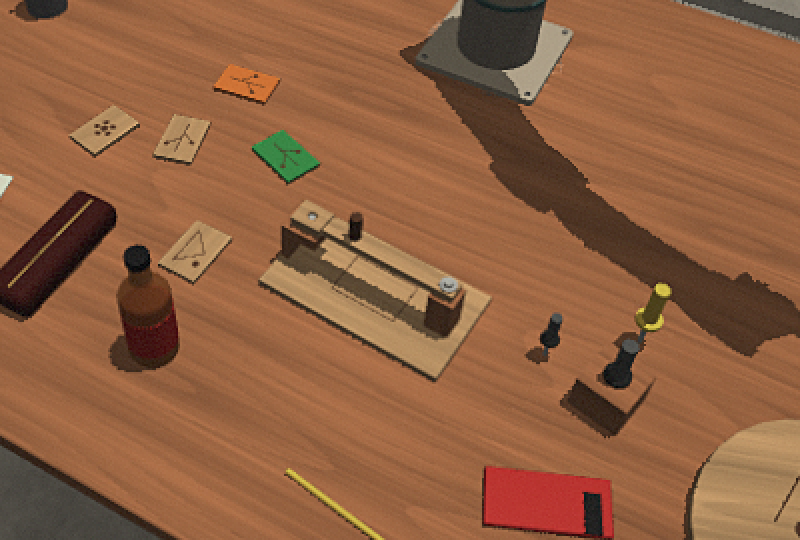

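View pics/side0.png

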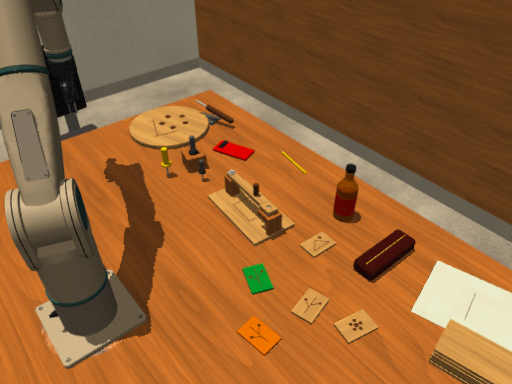

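The scene crop (pixels = 90 + crop/2) shows three natural plaques at about (142,156), (180,160) and (188,215), with green and orange look-alikes at (233,168) and (213,131). There are three punch-like things. The yellow one is at (418,243), the small black one is loose at (366,255), and the larger black one stands in the block at (402,270). I choose the one in the block. The bar's pivot is at (314,232), the knob at (268,200) and the hole at (246,197).

```bash
python3 - <<'E'
from h import *
im,d,m=snap('scene')
print('pivot,hole',plane([[314.5,232.5],[246,197.5]],92,m).round(1).tolist(),'knobtop',plane([[267.5,197]],132,m).round(1).tolist())
# block top corner-based: mask points z 50..60
for cam in ['scene','side']:
    if cam=='side': im,d,m=snap(cam)
    for t in ['block','punch']:
        q=silhouettes(cam,t)
        for s in q[:3]:
            P=mask3d(s,d,m)
            T=P[(P[:,2]>51)&(P[:,2]<60)]
            print(cam,t,s['xy'],len(T), T.min(0).round(),T.max(0).round(), 'grip',np.median(P[P[:,2]>70],0).round(1) if (P[:,2]>70).any() else '')
wm=viewer.camera_model('wrist'); st=ctrl.read_state()
print(np.round(wm['T'],3).tolist(),wm['fx'])
from scipy.spatial.transform import Rotation as R
Rt=R.from_euler('xyz',st['tool_rot']).as_matrix(); T=np.array(wm['T'])
print('cam in tool', (Rt.T@(T[:3,3]-st['eef_pos'])).round(1),(Rt.T@T[:3,:3]).round(3).tolist(), Rt.round(3).tolist())
E
```

```text
pivot,hole [[557.1, 152.5, 92.0], [541.2, -47.2, 92.0]] knobtop [[543.8, 14.6, 132.0]]
scene punch [417.4, 246.2] 46 [440. 372.  51.] [467. 400.  60.] grip [456.9 385.2  97.5]
scene punch [401.2, 273.0] 46 [545. 358.  54.] [573. 390.  60.] grip [562.5 373.6 101.3]Traceback (most recent call last):
  File "<stdin>", line 12, in <module>
    return umr_minimum(a, axis, None, out, keepdims, initial, where)
ValueError: zero-size array to reduction operation minimum which has no identity
```

```bash
cat >> h.py <<'E'
from scipy.spatial.transform import Rotation as R
def go(x,y,z,yaw,cmd=None):
    """print the tool-axes shift/turn from the present pose to a tool-down pose"""
    s=ctrl.read_state(); Rt=R.from_euler('xyz',s['tool_rot']); G=R.from_euler('xyz',[np.pi,0,yaw])
    d=np.array([x,y,z])-s['eef_pos']
    print('xyz',Rt.inv().apply(d).round(1).tolist(),'ang',(Rt.inv()*G).as_rotvec().round(3).tolist(),'dist',np.linalg.norm(d).round(),'q',s['qpos'].round(2).tolist())
E
python3 - <<'E'
from h import *
wm=viewer.camera_model('wrist'); st=ctrl.read_state()
Rt=R.from_euler('xyz',st['tool_rot']).as_matrix(); T=np.array(wm['T'])
print('cam in tool', (Rt.T@(T[:3,3]-st['eef_pos'])).round(1),(Rt.T@T[:3,:3]).round(3).tolist(),wm['fx'])
go(562,373,230,1.9)
E
```

```text
cam in tool [  75.    -0.6 -123.4] [[0.0, -0.957, -0.289], [1.0, -0.0, 0.001], [-0.0, -0.289, 0.957]] 322.0182558403768
xyz [-362.9, -81.4, 20.3] ang [0.0, -0.0, 0.825] dist 372.0 q [-1.22, 0.63, 0.04, 1.52, -0.03, 1.0, -0.02]
```

```bash
python3 -m creep '[{"jaw":0.3,"xyz":[-363,-81,20],"angular":[0,0,0.825]},{"jaw":0.3,"xyz":[-363,-81,20],"angular":[0,0,0.825]},{"jaw":0.3,"xyz":[-363,-81,20],"angular":[0,0,0.825]},{"jaw":0.3,"xyz":[-363,-81,20],"angular":[0,0,0.825]},{"jaw":0.3,"xyz":[-363,-81,20],"angular":[0,0,0.825]},{"jaw":0.3,"xyz":[-363,-81,20],"angular":[0,0,0.825]},{"jaw":0.3,"xyz":[-363,-81,20],"angular":[0,0,0.825]},{"jaw":0.3,"xyz":[-363,-81,20],"angular":[0,0,0.825]},{"jaw":0.3,"xyz":[-363,-81,20],"angular":[0,0,0.825]},{"jaw":0.3,"xyz":[-363,-81,20],"angular":[0,0,0.825]}]'
python3 - <<'E'
from h import *
im,d,m=snap('wrist','w1')
for t in ['punch','block']:
    for q in silhouettes('wrist',t):
        P=mask3d(q,d,m); print(t,round(q['score'],2),np.round(q['xy']),q['pixels'].sum(),np.median(P,0).round(1),P[:,2].max().round())
        top=P[P[:,2]>112]
        if len(top): print(' top',len(top),((top.min(0)+top.max(0))/2).round(1),top.mean(0).round(1))
        T=P[(P[:,2]>50)&(P[:,2]<58)]
        if t=='block' and len(T)>20:
            r=cv2.minAreaRect(T[:,:2].astype(np.float32)); print(r)
E
```

```text
clock: 2.2
eef_pos: [561.1, 374.9, 230.4]
tool_rot: [-3.141, -0.001, 1.902]
force: [-0.2, 0.6, 0.8]
width: 55.5
gripper_force: 0.0
punch 0.9 [208. 238.] 319 [529.4 288.9  37.6] 78.0
punch 0.84 [253. 180.] 1430 [552.1 378.4  89.9] 123.0
 top 561 [553.2 373.5 117.3] [552.9 374.3 120.3]
punch 0.63 [143. 132.] 1542 [452.7 387.7  81.8] 113.0
 top 16 [447.7 384.2 112.3] [446.6 383.6 112.2]
block 0.7 [258. 157.] 4404 [550.7 383.8  54.8] 122.0
 top 25 [553.2 369.6 120.7] [555.6 366.8 120.7]
((553.2022705078125, 372.97906494140625), (70.86685943603516, 70.32459259033203), 75.88343048095703)
```

View pics/w1.png

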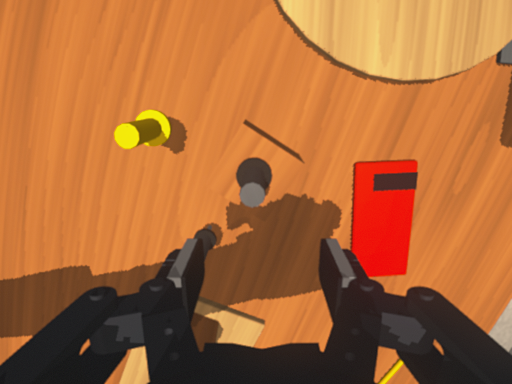

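The wrist view shows the black punch top at (252,193) in its block, the small look-alike at (208,238) and the yellow one at (127,134). The block-top rectangle and the punch top agree on (553, 373.5).

```bash
python3 -c "
from h import *
go(553.2,373.4,94,1.9)"
```

```text
xyz [2.1, -8.3, 136.4] ang [0.0, -0.0, 0.001] dist 137.0 q [-0.77, 0.7, 0.25, 1.47, -0.19, 1.0, -0.14]
```

```bash
python3 -m creep '[{"jaw":0.3,"xyz":[2,-8,40],"angular":[0,0,0]},{"jaw":0.3,"xyz":[2,-8,75],"angular":[0,0,0]},{"jaw":0.3,"xyz":[2,-8,110],"angular":[0,0,0]},{"jaw":0.3,"xyz":[2,-8,136],"angular":[0,0,0]},{"jaw":0.3,"xyz":[2,-8,136],"angular":[0,0,0]},{"jaw":-1,"xyz":[2,-8,136],"angular":[0,0,0]},{"jaw":-1,"xyz":[2,-8,136],"angular":[0,0,0]},{"jaw":-1,"xyz":[2,-8,136],"angular":[0,0,0]},{"jaw":-1,"xyz":[2,-8,136],"angular":[0,0,0]},{"jaw":-1,"xyz":[2,-8,136],"angular":[0,0,0]},{"jaw":-1,"xyz":[2,-8,136],"angular":[0,0,0]}]'
```

```text
clock: 3.72
eef_pos: [554.9, 373.3, 96.1]
tool_rot: [3.139, -0.001, 1.9]
force: [-0.9, -0.1, 7.5]
width: 18.7
gripper_force: 58.4
```

```bash
python3 -m creep '[{"jaw":-1,"xyz":[0,0,-30],"angular":[0,0,0]},{"jaw":-1,"xyz":[0,0,-75],"angular":[0,0,0]},{"jaw":-1,"xyz":[0,0,-120],"angular":[0,0,0]},{"jaw":-1,"xyz":[0,0,-152],"angular":[0,0,0]},{"jaw":-1,"xyz":[0,0,-152],"angular":[0,0,0]}]'
python3 -c "
from h import *
go(537,-107,246,1.49)"
```

```text
clock: 4.35
eef_pos: [555.4, 373.4, 249.3]
tool_rot: [3.136, -0.002, 1.9]
force: [0.0, 0.2, -1.8]
width: 18.6
gripper_force: 58.7
xyz [-448.7, -172.7, 1.5] ang [0.005, -0.003, 0.41] dist 481.0 q [-0.78, 0.67, 0.26, 1.47, -0.19, 1.02, -0.15]
```

```bash
python3 -m creep '[{"jaw":-1,"xyz":[-50,-19,1],"angular":[0.004,0,0.1]},{"jaw":-1,"xyz":[-100,-38,1],"angular":[0.004,0,0.2]},{"jaw":-1,"xyz":[-150,-57,1],"angular":[0.004,0,0.3]},{"jaw":-1,"xyz":[-200,-77,1],"angular":[0.004,0,0.41]},{"jaw":-1,"xyz":[-250,-96,1],"angular":[0.004,0,0.41]},{"jaw":-1,"xyz":[-300,-115,1],"angular":[0.004,0,0.41]},{"jaw":-1,"xyz":[-350,-134,1],"angular":[0.004,0,0.41]},{"jaw":-1,"xyz":[-400,-154,1],"angular":[0.004,0,0.41]},{"jaw":-1,"xyz":[-430,-166,1],"angular":[0.004,0,0.41]},{"jaw":-1,"xyz":[-449,-173,1],"angular":[0.004,0,0.41]},{"jaw":-1,"xyz":[-449,-173,1],"angular":[0.004,0,0.41]},{"jaw":-1,"xyz":[-449,-173,1],"angular":[0.004,0,0.41]}]'
python3 - <<'E'
from h import *
print(ctrl.read_state()['eef_pos'].round(1))
im,d,m=snap('wrist','w2')
cv2.imwrite('pics/w2c.png',cv2.resize(im[0:300,110:410,::-1],(600,600),interpolation=3))
for t in ['punch','bar','bar_knob','pin','rack_hole','punch_tip']:
    for q in silhouettes('wrist',t)[:3]:
        P=mask3d(q,d,m); print(t,round(q['score'],2),np.round(q['xy']),q['pixels'].sum(),np.median(P,0).round(1),P.min(0).round(),P.max(0).round())
E
```

```text
clock: 5.85
eef_pos: [534.9, -106.6, 244.3]
tool_rot: [-3.136, -0.0, 1.491]
force: [-0.2, 0.3, -1.3]
width: 18.6
gripper_force: 58.9
[ 534.9 -106.6  244.3]
bar 0.66 [261.  74.] 5020 [541.7 -18.7  92.1] [519. -72.  11.] [565.  61. 134.]
bar 0.44 [237. 332.] 162 [ 479.8 -335.5    7.6] [ 473. -348.    2.] [ 487. -319.   10.]
bar_knob 0.56 [260.  76.] 4877 [541.3 -18.   92.1] [520. -72.  11.] [559.  42. 134.]
pin 0.74 [453. 318.] 1960 [ 771.6 -317.9   36.8] [ 571. -382.   -1.] [ 839. -102.  294.]
pin 0.55 [263. 113.] 91 [538.5 -47.9  88. ] [535. -52.  58.] [543. -44.  90.]
rack_hole 0.87 [262.  75.] 20501 [541.4  -9.   12.5] [462. -90.  -1.] [621.  69. 134.]
punch_tip 0.87 [262. 266.] 5414 [534.5 -98.  255.3] [ 518. -158.    1.] [550. -89. 271.]
punch_tip 0.47 [453. 316.] 1917 [ 771.8 -317.8   36.7] [ 582. -378.    1.] [809. -98. 302.]
```

View pics/w2c.png

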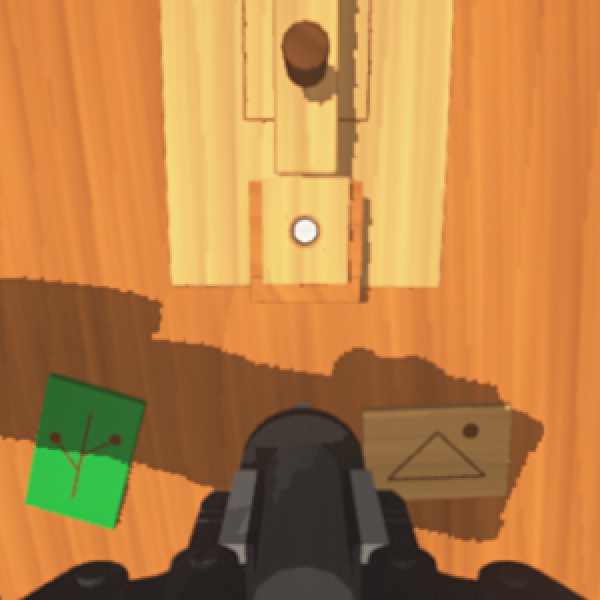

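The crop shows the pin's bright end in the hole at full-picture (262,115), the knob at (262,22) and the held punch's guard arc at about (261,206) hiding the point. The green look-alike is on the left and the triangle plaque is on the right.

```bash
python3 - <<'E'
from h import *
s=ctrl.read_state(); im,d,m=snap('wrist')
b=(im.min(2)>190).astype(np.uint8); b[:95]=0;b[135:]=0;b[:,:240]=0;b[:,285:]=0
r,c=np.nonzero(b); px=[[c.mean(),r.mean()]]; print('pin',px,len(r),plane(px,88,m).round(1),plane(px,92,m).round(1))
r,c=np.mgrid[150:330,150:380]; r=r.ravel();c=c.ravel(); k=d[r,c]>0
P=pts(np.c_[c,r][k],d[r,c][k],m); Rt=R.from_euler('xyz',s['tool_rot']).as_matrix(); Q=(P-s['eef_pos'])@Rt
for lo in range(-30,95,5):
    g=Q[(Q[:,2]>=lo)&(Q[:,2]<lo+5)&(abs(Q[:,1])<22)&(abs(Q[:,0])<40)]
    if len(g)>3: print(lo,len(g),np.percentile(g,2,axis=0).round(1)[:2],np.percentile(g,98,axis=0).round(1)[:2])
cs=viewer.camera_model('side'); print('side px tip',proj(s['eef_pos']-[0,0,86],cs).round(),proj(s['eef_pos'],cs).round())
im2,d2,m2=snap('side'); q=proj(s['eef_pos']-[0,0,50],m2)[0].astype(int); cv2.imwrite('pics/sd1.png',cv2.resize(im2[q[1]-50:q[1]+50,q[0]-50:q[0]+50,::-1],(600,600),interpolation=3)); print(q-50)
E
```

```text
pin [[np.float64(261.2325581395349), np.float64(113.68604651162791)]] 86 [[538.2 -49.2  88. ]] [[538.3 -49.   92. ]]
-30 1330 [ -6.9 -20.8] [13.5 20.6]
-25 2003 [ -7.8 -17.9] [12.9 19.1]
-20 982 [-10.2 -16.2] [11.2 13.4]
-15 588 [  4.  -19.7] [11.2 19.8]
-10 633 [  4.6 -21.1] [11.2 20.7]
-5 581 [  5.2 -21. ] [11.3 20.6]
0 531 [  4.8 -21.1] [11.2 20.5]
5 475 [  4.4 -21.1] [11.3 20.5]
10 344 [  5.3 -20.7] [11.3 19.2]
15 223 [  4.1 -14.8] [10.8 12.6]
20 133 [  4.4 -10. ] [10.6  7.5]
25 125 [  3.1 -10.3] [10.4  7.7]
30 418 [  2.8 -16.1] [16.9 11.9]
35 777 [  2.4 -16.4] [17.  14.2]
40 40 [  6.9 -15.5] [17.2 13.8]
80 12 [ 2.5 -4. ] [3.8 0.5]
side px tip [[283. 199.]] [[284. 174.]]
[233 138]
```

View pics/sd1.png

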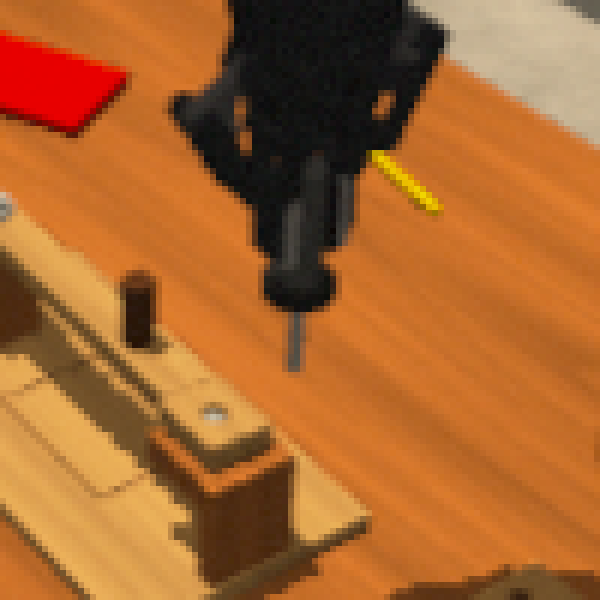

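The side crop shows the punch hanging upright, its tip at about crop (295,370), and the bright pin end in the bar at (215,412). The point is straight under the grip. I'll move over the hole and look again from low down.

```bash
python3 -c "
from h import *
go(540.2,-48.5,190,1.49)"
```

```text
xyz [59.6, 0.2, 55.3] ang [-0.004, 0.001, 0.0] dist 81.0 q [-0.1, 0.51, 0.37, 1.82, -0.24, 0.86, 0.3]
```

```bash
python3 -m creep '[{"jaw":-1,"xyz":[30,0,0],"angular":[-0.004,0.001,0]},{"jaw":-1,"xyz":[59.6,0,10],"angular":[-0.004,0.001,0]},{"jaw":-1,"xyz":[59.6,0,35],"angular":[-0.004,0.001,0]},{"jaw":-1,"xyz":[59.6,0.2,55],"angular":[-0.004,0.001,0]},{"jaw":-1,"xyz":[59.6,0.2,55],"angular":[-0.004,0.001,0]},{"jaw":-1,"xyz":[59.6,0.2,55],"angular":[-0.004,0.001,0]}]'
python3 - <<'E'
from h import *
im,d,m=snap('wrist','w3'); im1,d1,m1=snap('scene'); im2,d2,m2=snap('side')
o=[]
for a,mm in ((im1,m1),(im2,m2)):
    q=proj([540,-48,110],mm)[0].astype(int); print(q)
    o.append(cv2.resize(a[q[1]-25:q[1]+25,q[0]-25:q[0]+25,::-1],(400,400),interpolation=3))
cv2.imwrite('pics/m3.png',np.hstack(o))
E
```

```text
clock: 7.05
eef_pos: [540.7, -49.0, 190.9]
tool_rot: [3.14, -0.0, 1.49]
force: [-0.8, 0.2, -1.1]
width: 18.8
gripper_force: 58.8
[246 192]
[269 201]
```

View pics/m3.png

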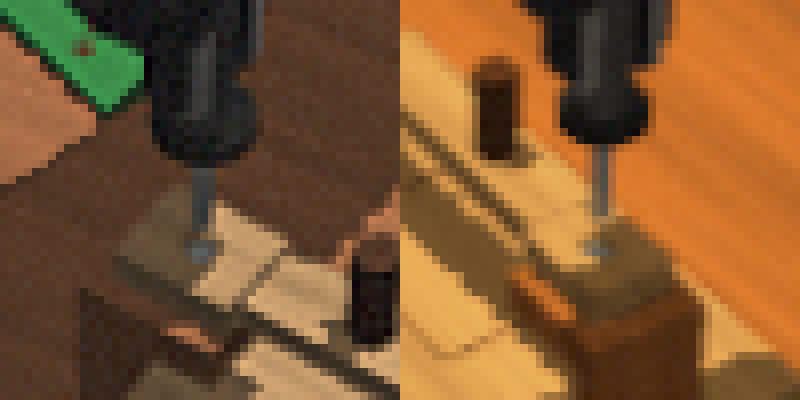

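Both crops show the point directly above the bright pin end, within 1 pixel: scene (202,230) over (202,250), side (602,210) over (599,250). I'll descend in steps and watch the force.

```bash
python3 -m creep '[{"jaw":-1,"xyz":[0,0,5],"angular":[0,0,0]},{"jaw":-1,"xyz":[0,0,9],"angular":[0,0,0]},{"jaw":-1,"xyz":[0,0,13],"angular":[0,0,0]},{"jaw":-1,"xyz":[0,0,17],"angular":[0,0,0]},{"jaw":-1,"xyz":[0,0,20],"angular":[0,0,0]},{"jaw":-1,"xyz":[0,0,20],"angular":[0,0,0]}]'
```

```text
clock: 7.95
eef_pos: [540.4, -48.8, 170.4]
tool_rot: [3.141, -0.0, 1.49]
force: [-1.0, 0.1, 0.8]
width: 18.3
gripper_force: 59.3
```

```bash
python3 -m creep '[{"jaw":-1,"xyz":[0,0,3],"angular":[0,0,0]},{"jaw":-1,"xyz":[0,0,6],"angular":[0,0,0]},{"jaw":-1,"xyz":[0,0,9],"angular":[0,0,0]},{"jaw":-1,"xyz":[0,0,12],"angular":[0,0,0]}]'
python3 -m creep '[{"jaw":-1,"xyz":[0,0,4],"angular":[0,0,0]},{"jaw":-1,"xyz":[0,0,8],"angular":[0,0,0]},{"jaw":-1,"xyz":[0,0,12],"angular":[0,0,0]}]'
```

```text
clock: 8.45
eef_pos: [540.5, -48.8, 158.8]
tool_rot: [3.14, -0.0, 1.49]
force: [-1.4, 0.7, 6.6]
width: 18.5
gripper_force: 59.5
clock: 8.82
eef_pos: [540.2, -48.8, 146.2]
tool_rot: [3.141, -0.0, 1.49]
force: [-0.8, -0.1, -2.9]
width: 18.4
gripper_force: 58.9
```

```bash
python3 -m creep '[{"jaw":-1,"xyz":[0,0,4],"angular":[0,0,0]},{"jaw":-1,"xyz":[0,0,8],"angular":[0,0,0]},{"jaw":-1,"xyz":[0,0,8],"angular":[0,0,0]}]'
python3 - <<'E'
from h import *
im1,d1,m1=snap('scene'); im2,d2,m2=snap('side')
o=[]
for a,mm in ((im1,m1),(im2,m2)):
    q=proj([540,-48,60],mm)[0].astype(int); print(q)
    o.append(cv2.resize(a[q[1]-30:q[1]+30,q[0]-30:q[0]+30,::-1],(400,400),interpolation=3))
cv2.imwrite('pics/m4.png',np.hstack(o))
for c in ('scene','side'):
  for q in silhouettes(c,'pin')[:3]: print(c,q['score'],np.round(q['xy']))
E
```

```text
clock: 9.2
eef_pos: [539.8, -48.7, 137.6]
tool_rot: [-3.141, -0.0, 1.49]
force: [-0.5, -0.2, -1.8]
width: 18.8
gripper_force: 58.9
[245 205]
[268 214]
scene 0.3 [115. 213.]
side 0.63 [348. 197.]
side 0.26 [254. 193.]
side 0.16 [193. 157.]
```

View pics/m4.png

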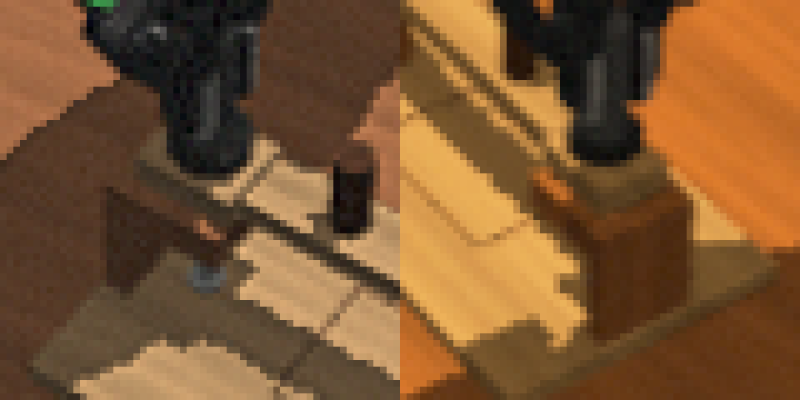

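The scene crop shows the pin lying or standing on the base under the ledge at crop (208,275), so it has dropped out; the guard is almost on the bar. Next I return the punch.

```bash
python3 -m creep '[{"jaw":-1,"xyz":[0,0,-20],"angular":[0,0,0]},{"jaw":-1,"xyz":[0,0,-55],"angular":[0,0,0]},{"jaw":-1,"xyz":[0,0,-85],"angular":[0,0,0]},{"jaw":-1,"xyz":[0,0,-112],"angular":[0,0,0]},{"jaw":-1,"xyz":[0,0,-112],"angular":[0,0,0]}]'
python3 -c "
from h import *
go(555,373.3,250,1.9)"
```

```text
clock: 10.02
eef_pos: [541.5, -49.1, 252.2]
tool_rot: [3.137, -0.0, 1.49]
force: [0.1, -0.1, -2.4]
width: 18.7
gripper_force: 59.1
xyz [422.1, -20.7, 2.3] ang [0.005, 0.001, -0.41] dist 423.0 q [-0.22, 0.5, 0.38, 1.83, -0.24, 0.86, 0.19]
```

```bash
python3 -m creep '[{"jaw":-1,"xyz":[45,-2,0],"angular":[0.005,0,0]},{"jaw":-1,"xyz":[100,-5,0],"angular":[0.005,0,-0.05]},{"jaw":-1,"xyz":[155,-8,0],"angular":[0.005,0,-0.15]},{"jaw":-1,"xyz":[210,-10,0],"angular":[0.005,0,-0.25]},{"jaw":-1,"xyz":[265,-13,0],"angular":[0.005,0,-0.35]},{"jaw":-1,"xyz":[320,-16,0],"angular":[0.005,0,-0.41]},{"jaw":-1,"xyz":[370,-18,2],"angular":[0.005,0,-0.41]},{"jaw":-1,"xyz":[405,-20,2],"angular":[0.005,0,-0.41]},{"jaw":-1,"xyz":[422,-20.7,2],"angular":[0.005,0,-0.41]},{"jaw":-1,"xyz":[422,-20.7,2],"angular":[0.005,0,-0.41]},{"jaw":-1,"xyz":[422,-20.7,2],"angular":[0.005,0,-0.41]},{"jaw":-1,"xyz":[422,-20.7,2],"angular":[0.005,0,-0.41]}]'
python3 - <<'E'
from h import *
go(554.5,373.3,97,1.9)
im,d,m=snap('wrist','w5')
k=(d>0); r,c=np.nonzero(k); P=pts(np.c_[c,r],d[r,c],m)
s=(abs(P[:,2]-55)<4)&(abs(P[:,0]-553)<60)&(abs(P[:,1]-373)<60)
print(s.sum(),cv2.minAreaRect(P[s,:2].astype(np.float32)))
E
```

```text
clock: 11.52
eef_pos: [554.3, 371.4, 248.5]
tool_rot: [-3.137, -0.0, 1.897]
force: [-0.6, -0.1, -1.2]
width: 18.5
gripper_force: 59.0
xyz [1.8, 1.5, 151.5] ang [-0.005, -0.0, -0.003] dist 152.0 q [-0.77, 0.67, 0.25, 1.47, -0.19, 1.03, -0.15]
4312 ((552.878662109375, 373.9162292480469), (70.5911865234375, 70.32840728759766), 75.98065185546875)
```

```bash
python3 -m creep '[{"jaw":-1,"xyz":[1.8,1,40],"angular":[-0.005,0,0]},{"jaw":-1,"xyz":[1.8,1,80],"angular":[-0.005,0,0]},{"jaw":-1,"xyz":[1.8,1,115],"angular":[-0.005,0,0]},{"jaw":-1,"xyz":[1.8,1,138],"angular":[-0.005,0,0]},{"jaw":-1,"xyz":[1.8,1,148],"angular":[-0.005,0,0]},{"jaw":-1,"xyz":[1.8,1,151],"angular":[-0.005,0,0]},{"jaw":-1,"xyz":[1.8,1,151],"angular":[-0.005,0,0]}]'
```

```text
clock: 12.45
eef_pos: [554.0, 375.6, 98.3]
tool_rot: [3.14, -0.002, 1.9]
force: [-0.2, 0.3, -1.9]
width: 18.7
gripper_force: 59.1
```

```bash
python3 -m creep '[{"jaw":-1,"xyz":[0,0,2],"angular":[0,0,0]},{"jaw":-1,"xyz":[0,0,2],"angular":[0,0,0]},{"jaw":0.3,"xyz":[0,0,2],"angular":[0,0,0]},{"jaw":0.3,"xyz":[0,0,2],"angular":[0,0,0]},{"jaw":0.3,"xyz":[0,0,2],"angular":[0,0,0]},{"jaw":0.3,"xyz":[0,0,-30],"angular":[0,0,0]},{"jaw":0.3,"xyz":[0,0,-80],"angular":[0,0,0]},{"jaw":0.3,"xyz":[0,0,-115],"angular":[0,0,0]},{"jaw":0.3,"xyz":[0,0,-115],"angular":[0,0,0]}]'
python3 - <<'E'
from h import *
im,d,m=snap('wrist','w6')
for q in silhouettes('wrist','punch'):
    P=mask3d(q,d,m); print(round(q['score'],2),np.round(q['xy']),np.median(P,0).round(1),np.percentile(P[:,2],98).round()); t=P[P[:,2]>114]
    if len(t)>50: print((t.min(0)/2+t.max(0)/2).round(1))
# bar knob over side/scene for grasp
im,d,m=snap('scene'); print(silhouettes('scene','punch')[0]['xy'])
go(541.5+3.5,16,200,1.49)
E
```

```text
clock: 13.58
eef_pos: [555.3, 376.3, 216.0]
tool_rot: [3.135, -0.003, 1.9]
force: [-0.0, -0.2, -0.0]
width: 55.8
gripper_force: 0.0
0.77 [209. 248.] [527.6 288.3  35.9] 73.0
0.62 [255. 186.] [549.  380.4  91. ] 120.0
[550.7 375.6 117.2]
0.58 [144. 140.] [450.5 386.9  78.8] 110.0
[366.1, 254.8]
xyz [-337.2, -123.0, 11.0] ang [-0.002, -0.0, 0.41] dist 359.0 q [-0.78, 0.71, 0.25, 1.51, -0.2, 0.95, -0.14]
```

```bash
python3 -m creep '[{"jaw":-0.3,"xyz":[-50,-18,2],"angular":[0,0,0.1]},{"jaw":-0.3,"xyz":[-100,-36,4],"angular":[0,0,0.25]},{"jaw":-0.3,"xyz":[-155,-56,6],"angular":[0,0,0.41]},{"jaw":-0.3,"xyz":[-210,-76,8],"angular":[0,0,0.41]},{"jaw":-0.3,"xyz":[-265,-97,10],"angular":[0,0,0.41]},{"jaw":-0.3,"xyz":[-310,-113,11],"angular":[0,0,0.41]},{"jaw":-0.3,"xyz":[-337,-123,11],"angular":[0,0,0.41]},{"jaw":-0.3,"xyz":[-337,-123,11],"angular":[0,0,0.41]},{"jaw":-0.3,"xyz":[-337,-123,11],"angular":[0,0,0.41]},{"jaw":-0.3,"xyz":[-337,-123,11],"angular":[0,0,0.41]}]'
python3 - <<'E'
from h import *
im,d,m=snap('wrist','w7')
k=(d>0); r,c=np.nonzero(k); P=pts(np.c_[c,r],d[r,c],m)
s=(abs(P[:,2]-132)<3)&(abs(P[:,0]-545)<25)&(abs(P[:,1]-17)<25); q=P[s]
if len(q): print('knob',len(q),q.min(0).round(1),q.max(0).round(1),q.mean(0).round(1))
t=P[abs(P[:,2]-92)<2.5]; t=t[(abs(t[:,0]-548)<30)&(t[:,1]>-70)&(t[:,1]<175)]
for y in range(20,170,15):
    u=t[abs(t[:,1]-y)<5]
    if len(u)>20: print(y,u[:,0].min().round(1),u[:,0].max().round(1),len(u))
go(545,16.5,119,1.49)
E
```

```text
clock: 15.02
eef_pos: [545.7, 18.5, 200.4]
tool_rot: [-3.141, -0.002, 1.492]
force: [0.1, 0.1, 0.1]
width: 30.3
gripper_force: 0.0
knob 481 [535.7   8.1 129.2] [551.9  23.8 133.7] [543.9  16.3 131.7]
20 530.9 557.5 268
35 532.4 558.4 458
50 533.7 560.2 472
65 535.1 561.1 505
80 536.5 562.1 524
95 537.1 563.8 560
110 538.5 564.1 560
125 539.9 565.8 591
140 541.1 567.4 488
155 541.9 568.1 64
xyz [-2.1, -0.5, 81.6] ang [-0.001, -0.002, 0.002] dist 82.0 q [-0.3, 0.56, 0.33, 1.87, -0.26, 0.75, 0.09]
```

```bash
python3 -m creep '[{"jaw":-0.3,"xyz":[-2.3,-1.6,30],"angular":[0,0,0]},{"jaw":-0.3,"xyz":[-2.3,-1.6,60],"angular":[0,0,0]},{"jaw":-0.3,"xyz":[-2.3,-1.6,81],"angular":[0,0,0]},{"jaw":-0.3,"xyz":[-2.3,-1.6,81],"angular":[0,0,0]},{"jaw":-0.3,"xyz":[-2.3,-1.6,81],"angular":[0,0,0]}]'
python3 -c "
import numpy as np
for a in np.arange(.15,1.7,.15): print(round(a,2),round(135*(1-np.cos(a)),1),round(135*np.sin(a),1))"
```

```text
clock: 15.7
eef_pos: [544.6, 15.0, 120.5]
tool_rot: [3.141, -0.001, 1.491]
force: [0.0, -0.2, 0.6]
width: 30.1
gripper_force: 0.0
0.15 1.5 20.2
0.3 6.0 39.9
0.45 13.4 58.7
0.6 23.6 76.2
0.75 36.2 92.0
0.9 51.1 105.7
1.05 67.8 117.1
1.2 86.1 125.8
1.35 105.4 131.7
1.5 125.5 134.7
1.65 145.7 134.6
```

```bash
python3 -m creep '[{"jaw":-0.3,"xyz":[1.5,20.2,0],"angular":[0,0,-0.15]},{"jaw":-0.3,"xyz":[6,39.9,0],"angular":[0,0,-0.3]},{"jaw":-0.3,"xyz":[13.4,58.7,0],"angular":[0,0,-0.45]},{"jaw":-0.3,"xyz":[23.6,76.2,0],"angular":[0,0,-0.6]},{"jaw":-0.3,"xyz":[36.2,92,0],"angular":[0,0,-0.75]},{"jaw":-0.3,"xyz":[51.1,105.7,0],"angular":[0,0,-0.9]},{"jaw":-0.3,"xyz":[67.8,117.1,0],"angular":[0,0,-1.05]},{"jaw":-0.3,"xyz":[86.1,125.8,0],"angular":[0,0,-1.2]},{"jaw":-0.3,"xyz":[105.4,131.7,0],"angular":[0,0,-1.35]},{"jaw":-0.3,"xyz":[125.5,134.7,0],"angular":[0,0,-1.5]},{"jaw":-0.3,"xyz":[145.7,134.6,0],"angular":[0,0,-1.65]},{"jaw":-0.3,"xyz":[145.7,134.6,0],"angular":[0,0,-1.65]}]'
python3 -m creep '[{"jaw":-0.3,"xyz":[0,0,-50],"angular":[0,0,0]},{"jaw":-0.3,"xyz":[0,0,-100],"angular":[0,0,0]},{"jaw":-0.3,"xyz":[0,0,-130],"angular":[0,0,0]},{"jaw":-0.3,"xyz":[0,0,-130],"angular":[0,0,0]}]'
python3 - <<'E'
from h import *
im,d,m=snap('scene','s8')
for t in ['bar_knob','plaque1']:
  for q in silhouettes('scene',t): P=mask3d(q,d,m); print(t,q['score'],np.round(q['xy']),np.median(P,0).round())
im,d,m=snap('side','d8')
for q in silhouettes('side','plaque1'): P=mask3d(q,d,m); print(q['score'],np.round(q['xy']),np.median(P,0).round())
go(515,-150,250,1.49)
E
```

```text
clock: 17.2
eef_pos: [690.3, 151.2, 121.3]
tool_rot: [3.139, 0.002, 3.141]
force: [-0.6, 0.2, 1.0]
width: 29.8
gripper_force: 0.0
clock: 17.7
eef_pos: [691.7, 148.0, 254.1]
tool_rot: [3.14, 0.007, 3.136]
force: [-0.3, 0.2, 0.4]
width: 30.3
gripper_force: 0.0
bar_knob 0.66 [290. 274.] [699. 151.  91.]
plaque1 0.98 [217. 127.] [ 288. -307.    7.]
plaque1 0.96 [140. 157.] [ 485. -440.    7.]
plaque1 0.96 [187. 216.] [ 613. -190.    7.]
plaque1 0.87 [181. 160.] [ 443. -325.    7.]
plaque1 0.61 [233. 169.] [ 397. -172.    7.]
0.83 [256. 278.] [ 387. -179.    9.]
0.73 [257. 333.] [ 280. -314.    8.]
0.7 [317. 243.] [ 601. -193.    9.]
0.66 [308. 307.] [ 431. -329.    9.]
0.55 [353. 330.] [ 474. -443.    8.]
xyz [173.3, -298.6, -1.1] ang [-0.002, -0.002, 1.649] dist 345.0 q [-0.16, 0.72, -0.17, 1.34, 0.13, 1.1, 1.22]
```

View pics/s8.png

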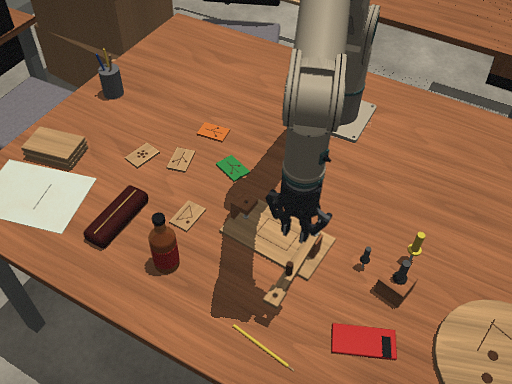

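The scene view shows the bar swung out (free end near (275,295)). There are three natural plaques at (140,155), (181,160) and (187,216), with green at (233,168) and orange at (213,131). The plank pile at (55,147) is much larger and out of reach, so it is not part of the job. Now I'll look at the bed outline.

```bash
python3 -c "
from h import *
go(549,45,245,1.487)"
```

```text
xyz [139.8, -103.5, 3.8] ang [-0.002, -0.002, 1.652] dist 174.0 q [-0.16, 0.72, -0.17, 1.34, 0.13, 1.1, 1.22]
```

```bash
python3 -m creep '[{"jaw":1,"xyz":[14,-10,3],"angular":[0,0,0.17]},{"jaw":1,"xyz":[28,-21,3],"angular":[0,0,0.34]},{"jaw":1,"xyz":[42,-31,3],"angular":[0,0,0.51]},{"jaw":1,"xyz":[56,-41,3],"angular":[0,0,0.68]},{"jaw":1,"xyz":[70,-52,3],"angular":[0,0,0.85]},{"jaw":1,"xyz":[84,-62,3],"angular":[0,0,1.02]},{"jaw":1,"xyz":[98,-72,3],"angular":[0,0,1.19]},{"jaw":1,"xyz":[112,-83,3],"angular":[0,0,1.36]},{"jaw":1,"xyz":[140,-103,3],"angular":[0,0,1.53]},{"jaw":1,"xyz":[140,-103,3],"angular":[0,0,1.65]},{"jaw":1,"xyz":[140,-103,3],"angular":[0,0,1.65]},{"jaw":1,"xyz":[140,-103,3],"angular":[0,0,1.65]}]'
python3 - <<'E'
from h import *
s=ctrl.read_state(); print(s['eef_pos'],s['tool_rot'])
im,d,m=snap('wrist','w9'); np.savez('w9.npz',T=m['T'])
k=(d>0); r,c=np.nonzero(k); P=pts(np.c_[c,r],d[r,c],m)
b=P[(abs(P[:,2]-12)<3)&(abs(P[:,0]-549)<110)&(abs(P[:,1]-50)<150)]
print('base',cv2.minAreaRect(b[:,:2].astype(np.float32)))
# dark lines on the base: rectify top view at z=12, 0.5 mm/px, x->cols
gx,gy=np.meshgrid(np.arange(470,630,.4),np.arange(-50,160,.4)); G=np.c_[gx.ravel(),gy.ravel(),np.full(gx.size,12.)]
uv=proj(G,m).astype(np.float32).reshape(gx.shape+(2,))
top=cv2.remap(im,uv[...,0],uv[...,1],1); cv2.imwrite('pics/top9.png',top[:,:,::-1])
E
```

```text
clock: 19.45
eef_pos: [549.8, 46.4, 246.4]
tool_rot: [-3.141, -0.001, 1.492]
force: [0.4, 0.3, -0.2]
width: 85.2
gripper_force: 0.0
[549.798593    46.39828961 246.40648451] [-3.14062974e+00 -1.05861763e-03  1.49217851e+00]
base ((546.5888671875, 50.77178955078125), (269.42987060546875, 150.85867309570312), 85.17938995361328)
```

View pics/top9.png

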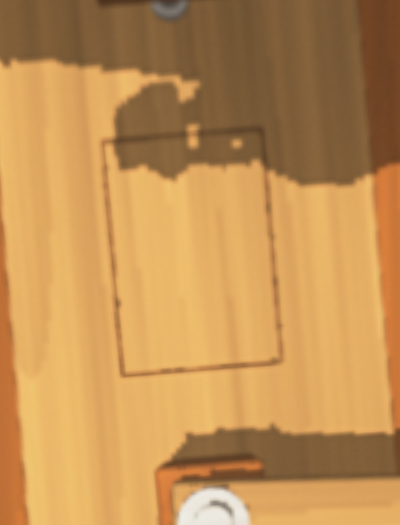

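The rectified top view (0.4 mm/px) shows the outline with corners (104,141), (263,127), (281,362) and (123,376). Its centre is (547.1, 50.6) with yaw -0.082, which matches the base centre. The held punch read 1.3 mm off along tool y, so I take the bed as (548.3, 50.5).

```bash
cat >> h.py <<'E'
def plaques(save=None,bias=1.3):
    s=ctrl.read_state(); im,d,m=snap('wrist',save); Rt=R.from_euler('xyz',s['tool_rot']).as_matrix(); T=np.array(m['T'])
    hsv=cv2.cvtColor(im,cv2.COLOR_RGB2HSV)
    for q in silhouettes('wrist','plaque1'):
        r,c=np.nonzero(q['pixels']); 
        col=np.median(hsv[r,c],0); P=plane(np.c_[c,r],8,m); zz=mask3d(q,d,m)[:,2]
        (cx,cy),(w,h),a=cv2.minAreaRect(P[:,:2].astype(np.float32)); a=np.radians(a)
        if w<h: a+=np.pi/2; w,h=h,w
        y=(a+np.pi/2)%np.pi  # yaw with tool x along the long side
        y=(a)%np.pi
        cc=np.array([cx,cy,8])+bias*Rt[:,1]
        print(round(q['score'],2),'px',np.round(q['xy']),'hsv',col,'c',cc[:2].round(1),'wh',round(w,1),round(h,1),'long axis',round(y,3),'z',np.median(zz).round(1),'edge',c.min(),c.max(),r.min(),r.max())
E
python3 -c "
from h import *
go(607,-195,200,1.49)"
```

```text
xyz [-236.2, 76.0, 46.2] ang [-0.001, -0.001, 0.002] dist 252.0 q [-0.32, 0.5, 0.27, 1.8, -0.17, 0.86, -0.04]
```

```bash
python3 -m creep '[{"jaw":1,"xyz":[-50,16,0],"angular":[0,0,0]},{"jaw":1,"xyz":[-100,32,0],"angular":[0,0,0]},{"jaw":1,"xyz":[-160,50,10],"angular":[0,0,0]},{"jaw":1,"xyz":[-210,66,46],"angular":[0,0,0]},{"jaw":1,"xyz":[-236,76,46],"angular":[0,0,0]},{"jaw":1,"xyz":[-236,76,46],"angular":[0,0,0]},{"jaw":1,"xyz":[-236,76,46],"angular":[0,0,0]},{"jaw":1,"xyz":[-236,76,46],"angular":[0,0,0]}]'
python3 -c "
from h import *
plaques('w10')"
```

```text
clock: 20.5
eef_pos: [606.7, -193.4, 200.8]
tool_rot: [-3.142, -0.002, 1.492]
force: [0.2, 0.6, -1.2]
width: 85.6
gripper_force: 0.0
0.83 px [105. 286.] hsv [ 20. 135. 242.] c [ 441.4 -319.4] wh 105.0 39.3 long axis 2.861 z 7.6 edge 84 171 272 309
0.75 px [265. 166.] hsv [ 20. 133. 243.] c [ 608.8 -192.3] wh 90.9 61.6 long axis 3.089 z 8.0 edge 217 308 139 199
0.69 px [ 15. 287.] hsv [ 17. 245. 246.] c [ 300.1 -314. ] wh 108.5 52.4 long axis 1.192 z 7.6 edge 0 38 248 317
0.61 px [ 59. 170.] hsv [ 61. 154. 103.] c [ 392.9 -177.3] wh 94.8 64.9 long axis 1.186 z 7.8 edge 26 91 124 219
0.54 px [181. 353.] hsv [ 16.  135.  192.5] c [ 493.1 -414.8] wh 32.4 14.6 long axis 3.097 z 6.3 edge 171 197 347 356
```

View pics/w10.png

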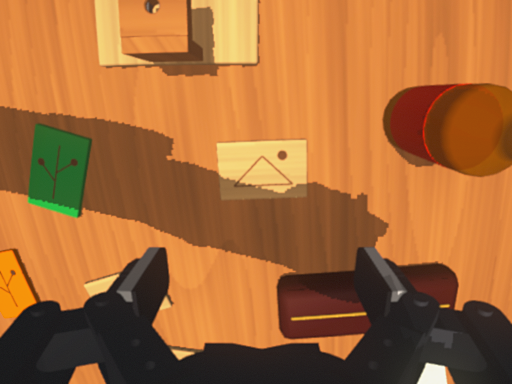

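The wrist view shows the triangle plaque at (263,168), clear of the bottle (460,130) and the case (368,300). Green is at (60,168).

```bash
python3 - <<'E'
from h import *
s=ctrl.read_state(); im,d,m=snap('wrist')
print('case top edge',plane([[280,283],[365,272],[450,265]],40,m).round()[:,:2].tolist(),'bottle base',plane([[420,165]],0,m).round()[:,:2].tolist())
r,c=np.nonzero(d>0); P=pts(np.c_[c,r],d[r,c],m); Q=(P-s['eef_pos'])@R.from_euler('xyz',s['tool_rot']).as_matrix()
f=Q[(Q[:,2]<60)&(abs(Q[:,0])<25)]; print('fingertip z',np.percentile(f[:,2],[90,99,100]).round(1), np.percentile(abs(f[:,1]),[1,99]).round(1))
go(608.8,-192.3,60,3.089)
E
```

```text
case top edge [[616.0, -304.0], [703.0, -299.0], [793.0, -300.0]] bottle base [[772.0, -202.0]]
fingertip z [-21.3   0.7   6.3] [ 1.2 72. ]
xyz [1.7, 1.9, 141.0] ang [0.001, -0.001, -1.597] dist 141.0 q [0.12, 0.67, 0.25, 1.61, -0.2, 0.88, 0.37]
```

```bash
python3 -m creep '[{"jaw":1,"xyz":[2,2,0],"angular":[0,0,-0.17]},{"jaw":1,"xyz":[2,2,0],"angular":[0,0,-0.34]},{"jaw":1,"xyz":[2,2,0],"angular":[0,0,-0.51]},{"jaw":1,"xyz":[2,2,10],"angular":[0,0,-0.68]},{"jaw":1,"xyz":[2,2,20],"angular":[0,0,-0.85]},{"jaw":1,"xyz":[2,2,40],"angular":[0,0,-1.02]},{"jaw":1,"xyz":[2,2,60],"angular":[0,0,-1.19]},{"jaw":1,"xyz":[2,2,80],"angular":[0,0,-1.36]},{"jaw":1,"xyz":[2,2,90],"angular":[0,0,-1.53]},{"jaw":1,"xyz":[2,2,90],"angular":[0,0,-1.597]},{"jaw":1,"xyz":[2,2,90],"angular":[0,0,-1.597]}]'
python3 -c "
from h import *
plaques()
go(608.8,-192.3,15,3.089)"
```

```text
clock: 22.02
eef_pos: [608.7, -193.1, 110.7]
tool_rot: [3.14, -0.0, 3.086]
force: [0.1, -0.5, -0.1]
width: 85.7
gripper_force: 0.0
0.95 px [262. 191.] hsv [ 19. 136. 241.] c [ 606.1 -190.6] wh 89.6 59.7 long axis 3.102 z 8.0 edge 220 304 136 252
0.56 px [57. 16.] hsv [ 16. 140. 137.] c [ 475.7 -320.5] wh 68.7 30.8 long axis 1.426 z 7.8 edge 15 108 0 46
xyz [0.1, 0.8, 95.9] ang [0.001, 0.0, -0.003] dist 96.0 q [0.38, 0.78, -0.19, 1.66, 0.2, 0.72, 1.6]
```

```bash
python3 -m creep '[{"jaw":1,"xyz":[1,1.5,40],"angular":[0,0,-0.01]},{"jaw":1,"xyz":[1,1.5,75],"angular":[0,0,-0.01]},{"jaw":1,"xyz":[1,1.5,96],"angular":[0,0,-0.01]},{"jaw":1,"xyz":[1,1.5,96],"angular":[0,0,-0.01]},{"jaw":1,"xyz":[1,1.5,96],"angular":[0,0,-0.01]},{"jaw":-1,"xyz":[1,1.5,96],"angular":[0,0,-0.01]},{"jaw":-1,"xyz":[1,1.5,96],"angular":[0,0,-0.01]},{"jaw":-1,"xyz":[1,1.5,96],"angular":[0,0,-0.01]},{"jaw":-1,"xyz":[1,1.5,96],"angular":[0,0,-0.01]}]'
```

```text
clock: 23.25
eef_pos: [608.6, -192.0, 16.4]
tool_rot: [3.141, 0.002, 3.097]
force: [-1.3, 0.4, 6.4]
width: 57.9
gripper_force: 63.8
```

```bash
python3 -m creep '[{"jaw":-1,"xyz":[0,0,-15],"angular":[0,0,0]},{"jaw":-1,"xyz":[0,0,-50],"angular":[0,0,0]},{"jaw":-1,"xyz":[0,0,-100],"angular":[0,0,0]},{"jaw":-1,"xyz":[0,0,-150],"angular":[0,0,0]},{"jaw":-1,"xyz":[0,0,-150],"angular":[0,0,0]}]'
python3 -c "
from h import *
go(548.3,50.5,165,1.487)"
```

```text
clock: 23.88
eef_pos: [610.9, -192.6, 170.5]
tool_rot: [-3.141, 0.01, 3.096]
force: [0.1, -0.2, -1.3]
width: 57.7
gripper_force: 64.4
xyz [73.5, 240.1, 4.5] ang [0.007, 0.009, 1.609] dist 251.0 q [0.39, 0.71, -0.21, 1.63, 0.19, 0.82, 1.62]
```

```bash
python3 -m creep '[{"jaw":-1,"xyz":[7,24,0],"angular":[0,0,0.17]},{"jaw":-1,"xyz":[14,48,0],"angular":[0,0,0.34]},{"jaw":-1,"xyz":[22,72,0],"angular":[0,0,0.51]},{"jaw":-1,"xyz":[30,100,0],"angular":[0,0,0.68]},{"jaw":-1,"xyz":[38,125,0],"angular":[0,0,0.85]},{"jaw":-1,"xyz":[46,150,0],"angular":[0,0,1.02]},{"jaw":-1,"xyz":[54,175,0],"angular":[0,0,1.19]},{"jaw":-1,"xyz":[62,200,2],"angular":[0,0,1.36]},{"jaw":-1,"xyz":[70,225,4],"angular":[0.007,0.009,1.53]},{"jaw":-1,"xyz":[73.5,240,4.5],"angular":[0.007,0.009,1.609]},{"jaw":-1,"xyz":[73.5,240,4.5],"angular":[0.007,0.009,1.609]},{"jaw":-1,"xyz":[73.5,240,4.5],"angular":[0.007,0.009,1.609]}]'
cat >> h.py <<'E'
def held(name=None):
    """held plaque in the tool frame, from depth: points of its top face just under the TCP level"""
    s=ctrl.read_state(); im,d,m=snap('wrist',name); r,c=np.nonzero(d>0); P=pts(np.c_[c,r],d[r,c],m)
    Q=(P-s['eef_pos'])@R.from_euler('xyz',s['tool_rot']).as_matrix()
    f=Q[(abs(Q[:,0])<60)&(abs(Q[:,1])<27)&(Q[:,2]>-2)&(Q[:,2]<25)]
    print('tcp',s['eef_pos'].round(1),'yaw',s['tool_rot'][2].round(3)); print('top z',np.median(f[:,2]).round(1),'far edge x',np.percentile(f[:,0],[90,98,99.5]).round(1))
    g=f[f[:,0]>30]; print([ (b,g[(g[:,1]>b)&(g[:,1]<b+8),0].max().round(1)) for b in (-26,-18,-10,-2,6,14)])
E
python3 -c "
from h import *
held('w11')"
```

```text
clock: 25.38
eef_pos: [545.0, 50.2, 160.5]
tool_rot: [-3.131, -0.002, 1.488]
force: [0.8, -0.2, -0.2]
width: 57.6
gripper_force: 64.4
tcp [545.   50.2 160.5] yaw 1.488
top z 8.7 far edge x [39.3 44.7 45. ]
[(-26, np.float64(45.2)), (-18, np.float64(45.1)), (-10, np.float64(45.3)), (-2, np.float64(45.2)), (6, np.float64(45.2)), (14, np.float64(45.2))]
```

View pics/w11.png

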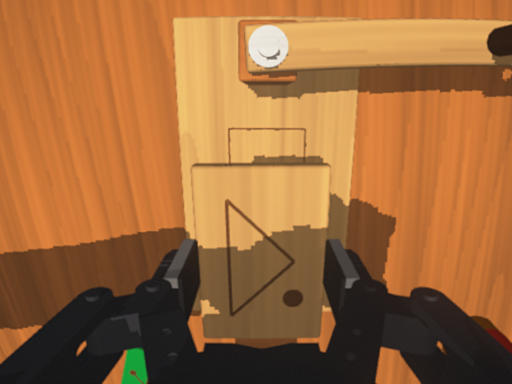

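The wrist view shows the plaque held square, its far edge at row 165 between columns 192 and 329, with the outline behind it. It is centred on the grip (far edge at +45.2).

```bash
python3 -c "
from h import *
go(548.2,50.5,50,1.487)"
```

```text
xyz [0.6, 4.2, 110.5] ang [-0.01, -0.002, 0.0] dist 111.0 q [-0.32, 0.62, 0.27, 1.89, -0.26, 0.67, 0.02]
```

```bash
python3 -m creep '[{"jaw":-1,"xyz":[0.6,4,40],"angular":[-0.01,-0.002,0]},{"jaw":-1,"xyz":[0.6,4,80],"angular":[-0.01,-0.002,0]},{"jaw":-1,"xyz":[0.6,4,105],"angular":[-0.01,-0.002,0]},{"jaw":-1,"xyz":[0.6,4,110.5],"angular":[-0.01,-0.002,0]},{"jaw":-1,"xyz":[0.6,4,110.5],"angular":[-0.01,-0.002,0]},{"jaw":-1,"xyz":[0.6,4,110.5],"angular":[-0.01,-0.002,0]}]'
python3 -c "
from h import *
held('w12')
go(548.2,50.5,30,1.487)"
```

```text
clock: 26.18
eef_pos: [548.9, 51.6, 51.1]
tool_rot: [3.14, -0.001, 1.487]
force: [0.1, 0.8, -0.6]
width: 57.6
gripper_force: 64.3
tcp [548.9  51.6  51.1] yaw 1.487
top z 8.7 far edge x [39.8 45.1 45.5]
[(-26, np.float64(45.5)), (-18, np.float64(45.6)), (-10, np.float64(45.7)), (-2, np.float64(45.7)), (6, np.float64(45.6)), (14, np.float64(45.8))]
xyz [-1.3, -0.5, 21.0] ang [0.002, -0.001, 0.001] dist 21.0 q [-0.26, 0.8, 0.18, 1.94, -0.32, 0.43, 0.08]
```

View pics/w12.png

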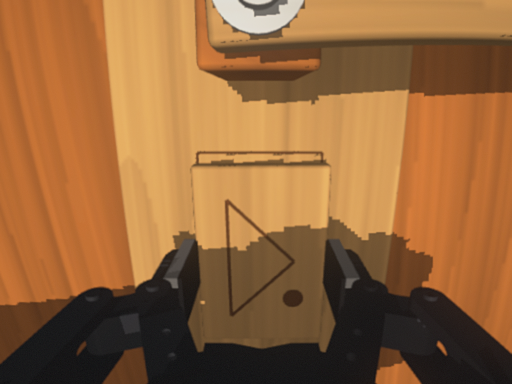

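```bash
python3 - <<'E'
from h import *
s=ctrl.read_state(); m=viewer.camera_model('wrist'); Rt=R.from_euler('xyz',s['tool_rot']).as_matrix()
f=lambda p,z:((plane(p,z,m)-s['eef_pos'])@Rt).round(1)[:,:2].tolist()
print('outline',f([[197,152],[322,152]],12),'plaque top',f([[191.5,165],[329.5,165]],s['eef_pos'][2]-8.7))
E
```

```text
outline [[45.9, -34.0], [45.9, 29.8]] plaque top [[45.6, -30.5], [45.6, 27.5]]
```

The close view shows the outline (columns 197 to 322, row 152) almost centred behind the plaque (191 to 330, row 165). The computed correction is (-1.5, -0.6) mm.

```bash
python3 -m creep '[{"jaw":-1,"xyz":[-1.6,-0.6,10],"angular":[0,0,0]},{"jaw":-1,"xyz":[-1.6,-0.6,18],"angular":[0,0,0]},{"jaw":-1,"xyz":[-1.6,-0.6,22],"angular":[0,0,0]},{"jaw":-1,"xyz":[-1.6,-0.6,22],"angular":[0,0,0]},{"jaw":1,"xyz":[-1.6,-0.6,22],"angular":[0,0,0]},{"jaw":1,"xyz":[-1.6,-0.6,22],"angular":[0,0,0]},{"jaw":1,"xyz":[-1.6,-0.6,22],"angular":[0,0,0]},{"jaw":1,"xyz":[-1.6,-0.6,-20],"angular":[0,0,0]},{"jaw":1,"xyz":[-1.6,-0.6,-70],"angular":[0,0,0]},{"jaw":1,"xyz":[-1.6,-0.6,-120],"angular":[0,0,0]},{"jaw":1,"xyz":[-1.6,-0.6,-120],"angular":[0,0,0]}]'
python3 - <<'E'
from h import *
s=ctrl.read_state(); im,d,m=snap('wrist','w13')
q=max(silhouettes('wrist','plaque1'),key=lambda q:q['pixels'].sum()); r,c=np.nonzero(q['pixels']); print(q['xy'],cv2.minAreaRect(plane(np.c_[c,r],20,m)[:,:2].astype(np.float32)))
gx,gy=np.meshgrid(np.arange(500,600,.25),np.arange(-10,115,.25)); G=np.c_[gx.ravel(),gy.ravel(),np.full(gx.size,12.)]
uv=proj(G,m).astype(np.float32).reshape(gx.shape+(2,))
cv2.imwrite('pics/top13.png',cv2.remap(im,uv[...,0],uv[...,1],1)[:,:,::-1])
go(440,-345,200,1.49)
E
```

```text
clock: 27.6
eef_pos: [549.9, 50.3, 173.5]
tool_rot: [3.134, -0.002, 1.488]
force: [0.4, 1.2, -0.1]
width: 85.4
gripper_force: 0.0
[260.0, 173.2] ((543.477783203125, 51.78545379638672), (89.59844970703125, 59.328880310058594), 85.55193328857422)
xyz [-402.9, -74.0, -30.3] ang [-0.0, -0.001, -0.002] dist 411.0 q [-0.33, 0.61, 0.28, 1.89, -0.26, 0.68, 0.02]
```

View pics/top13.png

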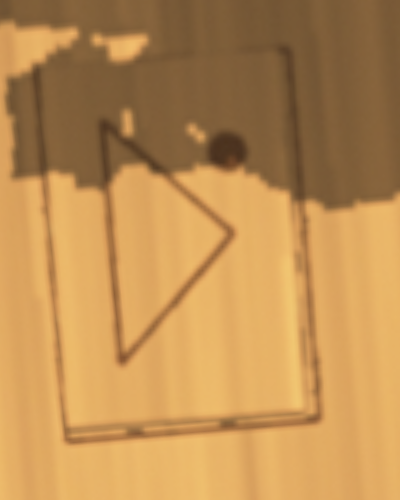

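The rectified view shows the plaque inside the outline, with lines visible at the left (52), right (305) and bottom (430). It is about 1 mm off centre, which is acceptable. On to the next plaque.

```bash
python3 -m creep '[{"jaw":1,"xyz":[-45,-8,-30],"angular":[0,0,0]},{"jaw":1,"xyz":[-100,-18,-30],"angular":[0,0,0]},{"jaw":1,"xyz":[-155,-28,-30],"angular":[0,0,0]},{"jaw":1,"xyz":[-210,-38,-30],"angular":[0,0,0]},{"jaw":1,"xyz":[-265,-48,-30],"angular":[0,0,0]},{"jaw":1,"xyz":[-320,-58,-30],"angular":[0,0,0]},{"jaw":1,"xyz":[-375,-68,-30],"angular":[0,0,0]},{"jaw":1,"xyz":[-403,-74,-30],"angular":[0,0,0]},{"jaw":1,"xyz":[-403,-74,-30],"angular":[0,0,0]},{"jaw":1,"xyz":[-403,-74,-30],"angular":[0,0,0]},{"jaw":1,"xyz":[-403,-74,-30],"angular":[0,0,0]},{"jaw":1,"xyz":[-403,-74,-30],"angular":[0,0,0]}]'
python3 -c "
from h import *
plaques('w14'); print(ctrl.read_state()['eef_pos'],ctrl.read_state()['qpos'])"
```

```text
clock: 29.2
eef_pos: [440.6, -344.1, 199.7]
tool_rot: [-3.141, -0.001, 1.49]
force: [0.1, 0.1, -0.6]
width: 85.3
gripper_force: 0.0
0.91 px [106. 150.] hsv [ 17. 245. 244.] c [ 285.  -310.4] wh 91.1 64.0 long axis 1.679 z 7.9 edge 64 145 101 198
0.89 px [191.  21.] hsv [ 64. 168. 189.] c [ 384.4 -196.5] wh 61.5 49.8 long axis 2.766 z 7.9 edge 150 225 0 54
0.67 px [259. 251.] hsv [ 18. 141. 233.] c [ 431.9 -432.5] wh 90.8 63.2 long axis 2.934 z 7.7 edge 217 304 220 279
0.6 px [261. 153.] hsv [ 16. 141. 136.] c [ 438.1 -329.8] wh 91.4 62.2 long axis 0.261 z 7.9 edge 206 308 114 197
[ 440.45697172 -344.5480607   199.87309551] [ 0.44035095  0.5751181   0.26478897  1.83308055 -0.20832143  0.76084207
  0.73425572]
```

```bash
python3 -c "
from h import *
go(438.3,-329.5,15,0.261)"
```

```text
xyz [14.7, -3.3, 184.9] ang [-0.001, -0.0, 1.228] dist 185.0 q [0.44, 0.58, 0.26, 1.83, -0.21, 0.76, 0.73]
```

```bash
python3 -m creep '[{"jaw":1,"xyz":[15,-3.3,0],"angular":[0,0,0.17]},{"jaw":1,"xyz":[15,-3.3,10],"angular":[0,0,0.34]},{"jaw":1,"xyz":[15,-3.3,30],"angular":[0,0,0.51]},{"jaw":1,"xyz":[15,-3.3,50],"angular":[0,0,0.68]},{"jaw":1,"xyz":[15,-3.3,70],"angular":[0,0,0.85]},{"jaw":1,"xyz":[15,-3.3,90],"angular":[0,0,1.02]},{"jaw":1,"xyz":[15,-3.3,100],"angular":[0,0,1.19]},{"jaw":1,"xyz":[15,-3.3,100],"angular":[0,0,1.228]},{"jaw":1,"xyz":[15,-3.3,100],"angular":[0,0,1.228]},{"jaw":1,"xyz":[15,-3.3,100],"angular":[0,0,1.228]}]'
python3 -c "
from h import *
plaques(); go(438.3,-329.5,15.5,0.261)"
```

```text
clock: 30.55
eef_pos: [438.4, -330.2, 100.5]
tool_rot: [3.141, -0.001, 0.261]
force: [0.9, 0.5, 0.0]
width: 85.8
gripper_force: 0.0
0.89 px [ 54. 204.] hsv [ 65. 178. 111.] c [ 392.3 -179.4] wh 91.1 65.0 long axis 1.179 z 7.8 edge 0 117 143 269
0.88 px [263. 199.] hsv [ 16. 139. 165.] c [ 437.6 -330.4] wh 89.1 59.9 long axis 0.258 z 7.8 edge 217 304 140 259
0.74 px [394. 229.] hsv [ 21. 129. 245.] c [ 431.9 -433. ] wh 89.9 64.2 long axis 2.94 z 7.6 edge 328 455 175 286
0.68 px [191. 340.] hsv [ 17. 245. 247.] c [ 303.2 -314.1] wh 79.8 34.1 long axis 1.72 z 7.4 edge 153 248 323 357
xyz [0.2, -0.7, 84.9] ang [0.0, -0.001, -0.0] dist 85.0 q [0.28, 0.76, 0.51, 1.94, -0.63, 0.6, -0.11]
```

```bash
python3 -m creep '[{"jaw":1,"xyz":[-0.5,0,40],"angular":[0,0,0]},{"jaw":1,"xyz":[-0.5,0,70],"angular":[0,0,0]},{"jaw":1,"xyz":[-0.5,0,85],"angular":[0,0,0]},{"jaw":1,"xyz":[-0.5,0,85],"angular":[0,0,0]},{"jaw":1,"xyz":[-0.5,0,85],"angular":[0,0,0]},{"jaw":-1,"xyz":[-0.5,0,85],"angular":[0,0,0]},{"jaw":-1,"xyz":[-0.5,0,85],"angular":[0,0,0]},{"jaw":-1,"xyz":[-0.5,0,85],"angular":[0,0,0]},{"jaw":-1,"xyz":[-0.5,0,85],"angular":[0,0,0]},{"jaw":-1,"xyz":[-0.5,0,40],"angular":[0,0,0]},{"jaw":-1,"xyz":[-0.5,0,-20],"angular":[0,0,0]},{"jaw":-1,"xyz":[-0.5,0,-65],"angular":[0,0,0]}]'
python3 -m creep '[{"jaw":-1,"xyz":[0,0,0],"angular":[0,0,0]}]'
python3 -c "
from h import *
held()
go(548.2,50.5,165,1.487)"
```

```text
clock: 32.15
eef_pos: [437.8, -330.4, 167.4]
tool_rot: [3.14, -0.001, 0.26]
force: [0.9, 0.6, -0.9]
width: 57.9
gripper_force: 65.1
clock: 32.28
eef_pos: [439.3, -331.7, 168.5]
tool_rot: [3.136, -0.005, 0.26]
force: [0.3, 0.4, -0.3]
width: 57.7
gripper_force: 65.1
tcp [ 439.3 -331.7  168.5] yaw 0.26
top z 10.6 far edge x [37.5 42.9 43.2]
[(-26, np.float64(43.5)), (-18, np.float64(43.4)), (-10, np.float64(43.4)), (-2, np.float64(43.5)), (6, np.float64(43.4)), (14, np.float64(43.3))]
xyz [204.2, -339.7, 1.3] ang [0.003, -0.001, -1.227] dist 396.0 q [0.21, 0.67, 0.61, 1.9, -0.56, 0.74, -0.17]
```

```bash
python3 -m creep '[{"jaw":-1,"xyz":[22,-37,0],"angular":[0.003,0,-0.1]},{"jaw":-1,"xyz":[46,-77,0],"angular":[0.003,0,-0.25]},{"jaw":-1,"xyz":[72,-120,0],"angular":[0.003,0,-0.4]},{"jaw":-1,"xyz":[98,-163,0],"angular":[0.003,0,-0.55]},{"jaw":-1,"xyz":[124,-206,0],"angular":[0.003,0,-0.7]},{"jaw":-1,"xyz":[150,-249,0],"angular":[0.003,0,-0.85]},{"jaw":-1,"xyz":[174,-289,0],"angular":[0.003,0,-1.0]},{"jaw":-1,"xyz":[194,-322,0],"angular":[0.003,0,-1.15]},{"jaw":-1,"xyz":[204,-340,1],"angular":[0.003,0,-1.227]},{"jaw":-1,"xyz":[204,-340,1],"angular":[0.003,0,-1.227]},{"jaw":-1,"xyz":[204,-340,1],"angular":[0.003,0,-1.227]},{"jaw":-1,"xyz":[204,-340,1],"angular":[0.003,0,-1.227]}]'
python3 -c "
from h import *
held()
go(548.4,52,60,1.487)"
```

```text
clock: 33.83
eef_pos: [547.0, 48.8, 163.9]
tool_rot: [-3.139, -0.001, 1.483]
force: [-1.3, 0.6, 0.4]
width: 57.7
gripper_force: 65.1
tcp [547.   48.8 163.9] yaw 1.483
top z 8.5 far edge x [39.6 44.9 45.2]
[(-26, np.float64(45.5)), (-18, np.float64(45.5)), (-10, np.float64(45.6)), (-2, np.float64(45.4)), (6, np.float64(45.4)), (14, np.float64(45.3))]
xyz [2.9, 1.3, 104.0] ang [-0.003, -0.001, -0.003] dist 104.0 q [-0.35, 0.62, 0.32, 1.89, -0.3, 0.68, 0.06]
```

```bash
python3 -m creep '[{"jaw":-1,"xyz":[1.2,1.2,40],"angular":[-0.003,-0.001,-0.003]},{"jaw":-1,"xyz":[1.2,1.2,80],"angular":[-0.003,-0.001,-0.003]},{"jaw":-1,"xyz":[1.2,1.2,105],"angular":[-0.003,-0.001,-0.003]},{"jaw":-1,"xyz":[1.2,1.2,110],"angular":[-0.003,-0.001,-0.003]},{"jaw":-1,"xyz":[1.2,1.2,110],"angular":[-0.003,-0.001,-0.003]},{"jaw":-1,"xyz":[1.2,1.2,110],"angular":[-0.003,-0.001,-0.003]},{"jaw":-1,"xyz":[1.2,1.2,110],"angular":[-0.003,-0.001,-0.003]}]'
python3 -c "
from h import *
held('w15')
go(548.2,50.1,38.2,1.487)"
```

```text
clock: 34.75
eef_pos: [549.1, 52.2, 54.9]
tool_rot: [3.139, -0.001, 1.49]
force: [0.3, -0.4, -1.0]
width: 57.7
gripper_force: 65.1
tcp [549.1  52.2  54.9] yaw 1.49
top z 8.7 far edge x [39.3 44.6 44.9]
[(-26, np.float64(45.2)), (-18, np.float64(45.1)), (-10, np.float64(45.2)), (-2, np.float64(45.2)), (6, np.float64(45.0)), (14, np.float64(45.0))]
xyz [-2.2, -0.6, 16.6] ang [0.002, -0.001, 0.003] dist 17.0 q [-0.29, 0.79, 0.22, 1.94, -0.37, 0.44, 0.13]
```

View pics/w15.png

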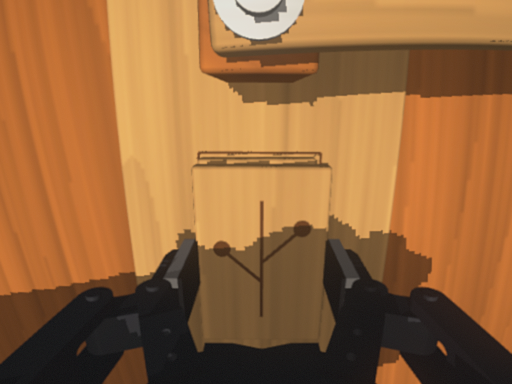

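The held sprig plaque's far edge is at row 165 (columns 192 to 331), with the first plaque's edge (row about 158) and the outline (row 152) just behind it. I'll measure the offset between the two plaques.

```bash
python3 - <<'E'
from h import *
s=ctrl.read_state(); im,d,m=snap('wrist'); Rt=R.from_euler('xyz',s['tool_rot']).as_matrix()
f=lambda p,z:((plane(p,z,m)-s['eef_pos'])@Rt).round(1)[:,:2].tolist()
g=im.astype(int).sum(2); print('rows',[(r,g[r,225:300].mean().round()) for r in range(148,170)])
for r in (157,):print(r,g[r,186:212].tolist(),g[r,310:336].tolist())
for r in (156,157,158,159): print(r,f([[200,r],[320,r]],20))
print('outline',f([[198,152],[321,152]],12),'held',f([[192.5,165],[330.5,165]],s['eef_pos'][2]-8.7))
E
```

```text
rows [(148, np.float64(484.0)), (149, np.float64(487.0)), (150, np.float64(481.0)), (151, np.float64(406.0)), (152, np.float64(262.0)), (153, np.float64(268.0)), (154, np.float64(378.0)), (155, np.float64(453.0)), (156, np.float64(416.0)), (157, np.float64(281.0)), (158, np.float64(251.0)), (159, np.float64(336.0)), (160, np.float64(399.0)), (161, np.float64(404.0)), (162, np.float64(369.0)), (163, np.float64(296.0)), (164, np.float64(226.0)), (165, np.float64(219.0)), (166, np.float64(279.0)), (167, np.float64(362.0)), (168, np.float64(419.0)), (169, np.float64(451.0))]
157 [458, 456, 454, 451, 456, 459, 464, 475, 487, 490, 482, 393, 256, 247, 351, 398, 348, 321, 322, 324, 322, 328, 325, 327, 325, 314] [263, 265, 271, 301, 359, 417, 450, 470, 467, 402, 285, 279, 392, 463, 465, 466, 464, 464, 459, 455, 453, 452, 452, 449, 448, 447]
156 [[44.6, -31.9], [44.6, 27.9]]
157 [[44.1, -31.9], [44.1, 27.9]]
158 [[43.6, -32.0], [43.6, 27.9]]
159 [[43.1, -32.0], [43.1, 27.9]]
outline [[45.3, -34.4], [45.3, 29.8]] held [[45.6, -30.2], [45.6, 27.7]]
```

```bash
python3 -m creep '[{"jaw":-1,"xyz":[-2.4,-1.2,8],"angular":[0,0,0.003]},{"jaw":-1,"xyz":[-2.4,-1.2,14],"angular":[0,0,0.003]},{"jaw":-1,"xyz":[-2.4,-1.2,17.5],"angular":[0,0,0.003]},{"jaw":-1,"xyz":[-2.4,-1.2,17.5],"angular":[0,0,0.003]},{"jaw":-1,"xyz":[-2.4,-1.2,17.5],"angular":[0,0,0.003]}]'
python3 -m creep '[{"jaw":1,"xyz":[0,0,0],"angular":[0,0,0]},{"jaw":1,"xyz":[0,0,0],"angular":[0,0,0]},{"jaw":1,"xyz":[0,0,0],"angular":[0,0,0]},{"jaw":1,"xyz":[0,0,9],"angular":[0,0,0]},{"jaw":1,"xyz":[0,0,9],"angular":[0,0,0]},{"jaw":-1,"xyz":[0,0,9],"angular":[0,0,0]},{"jaw":-1,"xyz":[0,0,9],"angular":[0,0,0]},{"jaw":-1,"xyz":[0,0,9],"angular":[0,0,0]},{"jaw":-1,"xyz":[0,0,9],"angular":[0,0,0]}]'
```

```text
clock: 35.48
eef_pos: [546.6, 49.8, 36.3]
tool_rot: [-3.141, -0.001, 1.487]
force: [-1.5, -0.2, 2.7]
width: 58.0
gripper_force: 65.4
clock: 36.6
eef_pos: [547.2, 49.8, 27.7]
tool_rot: [3.141, -0.001, 1.487]
force: [-0.4, -0.6, 4.8]
width: 58.5
gripper_force: 65.4
```

```bash
python3 -m creep '[{"jaw":1,"xyz":[0,0,0],"angular":[0,0,0]},{"jaw":1,"xyz":[0,0,0],"angular":[0,0,0]},{"jaw":1,"xyz":[0,0,0],"angular":[0,0,0]},{"jaw":1,"xyz":[0,0,-50],"angular":[0,0,0]},{"jaw":1,"xyz":[0,0,-110],"angular":[0,0,0]},{"jaw":1,"xyz":[0,0,-150],"angular":[0,0,0]},{"jaw":1,"xyz":[0,0,-150],"angular":[0,0,0]},{"jaw":1,"xyz":[0,0,-150],"angular":[0,0,0]}]'
python3 - <<'E'
from h import *
s=ctrl.read_state(); print(s['eef_pos'].round(1)); im,d,m=snap('wrist','w16')
q=max(silhouettes('wrist','plaque1'),key=lambda q:q['pixels'].sum()); r,c=np.nonzero(q['pixels']); print(q['xy'],cv2.minAreaRect(plane(np.c_[c,r],28,m)[:,:2].astype(np.float32)))
x0,x1,y0,y1=q['xy'][0]-90,q['xy'][0]+90,q['xy'][1]-70,q['xy'][1]+110
cv2.imwrite('pics/w16c.png',cv2.resize(im[int(y0):int(y1),int(x0):int(x1),::-1],(600,600),interpolation=3))
go(434,-433,150,-0.207)
E
```

```text
clock: 37.6
eef_pos: [546.3, 50.0, 176.8]
tool_rot: [-3.141, -0.001, 1.487]
force: [-1.4, -0.1, 0.1]
width: 85.5
gripper_force: 0.0
[546.3  50.  176.8]
[388.8, 45.3] ((651.83203125, 154.78318786621094), (36.82794952392578, 226.42051696777344), 89.23915100097656)Traceback (most recent call last):
  File "<stdin>", line 5, in <module>
cv2.error: OpenCV(4.12.0) /io/opencv/modules/imgproc/src/resize.cpp:4208: error: (-215:Assertion failed) !ssize.empty() in function 'resize'
```

```bash
cat >> h.py <<'E'
def pile(ztop):
    """top face rect (depth) and outline centre (dark lines at z=12), both in rack axes about (547,50.6)"""
    s=ctrl.read_state(); im,d,m=snap('wrist'); r,c=np.nonzero(d>0); P=pts(np.c_[c,r],d[r,c],m)
    C=np.array([547,50.6]); a=-0.083; A=np.array([[np.cos(a),np.sin(a)],[-np.sin(a),np.cos(a)]])
    q=(P[:,:2]-C)@A.T; k=(abs(P[:,2]-ztop)<3)&(abs(q[:,0])<45)&(abs(q[:,1])<60); t=q[k].astype(np.float32)
    print('tcp',s['eef_pos'].round(1),'top',k.sum(),np.round(t.min(0),1),np.round(t.max(0),1),cv2.minAreaRect(t))
    u=np.arange(-45,45,.25); v=np.arange(-60,60,.25); gu,gv=np.meshgrid(u,v); w=np.c_[gu.ravel(),gv.ravel()]@A+C
    uv=proj(np.c_[w,np.full(len(w),12.)],m).astype(np.float32).reshape(gu.shape+(2,)); g=cv2.remap(im.astype(np.float32).sum(2),uv[...,0],uv[...,1],1)
    loc=lambda p: p-cv2.blur(p.reshape(-1,1),(1,41)).ravel()
    px=loc(np.median(g[(v>-10)&(v<35)],0)); py=loc(np.median(g[:,(u>-25)&(u<25)],1))
    for n,ax,p in (('x',u,px),('y',v,py)):
        i=[j for j in range(1,len(p)-1) if p[j]<-25 and p[j]<=p[j-1] and p[j]<p[j+1]]; print(n,[(float(ax[j]),int(p[j])) for j in i])
E
python3 -c "
from h import *
pile(28)
go(434,-433,150,-0.207)"
```

```text
tcp [545.9  49.8 176. ] top 6752 [-31.1 -45.4] [29.4 44. ] ((-0.8749942779541016, -0.7375526428222656), (89.61066436767578, 60.2139892578125), 89.68197631835938)
x [(-32.5, -71), (-1.0, -154), (31.25, -154)]
y [(-23.0, -63), (43.25, -86), (43.75, -86), (46.75, -88)]
xyz [-490.4, -70.9, 26.0] ang [-0.002, 0.002, 1.694] dist 496.0 q [-0.36, 0.61, 0.34, 1.88, -0.3, 0.7, 0.06]
```

```bash
python3 -m creep '[{"jaw":1,"xyz":[-49,-7,3],"angular":[0,0,0.15]},{"jaw":1,"xyz":[-98,-14,6],"angular":[0,0,0.32]},{"jaw":1,"xyz":[-147,-21,9],"angular":[0,0,0.49]},{"jaw":1,"xyz":[-196,-28,12],"angular":[0,0,0.66]},{"jaw":1,"xyz":[-245,-35,15],"angular":[0,0,0.83]},{"jaw":1,"xyz":[-294,-42,18],"angular":[0,0,1.0]},{"jaw":1,"xyz":[-343,-49,20],"angular":[0,0,1.17]},{"jaw":1,"xyz":[-392,-57,22],"angular":[0,0,1.34]},{"jaw":1,"xyz":[-441,-64,24],"angular":[0,0,1.51]},{"jaw":1,"xyz":[-490,-71,26],"angular":[0,0,1.694]},{"jaw":1,"xyz":[-490,-71,26],"angular":[0,0,1.694]},{"jaw":1,"xyz":[-490,-71,26],"angular":[0,0,1.694]}]'
python3 -m creep '[{"jaw":1,"xyz":[0,0,50],"angular":[0,0,0]},{"jaw":1,"xyz":[0,0,50],"angular":[0,0,0]},{"jaw":1,"xyz":[0,0,50],"angular":[0,0,0]},{"jaw":1,"xyz":[0,0,50],"angular":[0,0,0]}]'
python3 -c "
from h import *
plaques(); go(433,-433,15.5,-0.207)"
```

```text
clock: 39.25
eef_pos: [434.8, -431.4, 149.6]
tool_rot: [-3.139, 0.002, -0.206]
force: [-0.2, 0.1, 0.3]
width: 85.1
gripper_force: 0.0
clock: 39.75
eef_pos: [435.9, -433.0, 102.7]
tool_rot: [3.141, -0.002, -0.207]
force: [-0.7, -0.3, 0.4]
width: 85.2
gripper_force: 0.0
0.9 px [260. 203.] hsv [ 16. 138. 211.] c [ 431.3 -435.2] wh 89.7 61.0 long axis 2.935 z 7.7 edge 219 308 144 262
0.83 px [ 16. 298.] hsv [ 66. 188. 101.] c [ 381.3 -206.8] wh 68.9 35.1 long axis 2.62 z 7.8 edge 0 37 275 332
0.58 px [185. 350.] hsv [ 13.5 242.  171. ] c [ 316.5 -344.5] wh 23.4 11.2 long axis 1.782 z 6.7 edge 173 200 344 358
xyz [-2.8, 0.5, 86.8] ang [0.0, -0.002, 0.0] dist 87.0 q [0.35, 0.87, 0.66, 1.76, -0.74, 0.78, -0.39]
```

```bash
python3 -m creep '[{"jaw":1,"xyz":[-3.5,1.5,40],"angular":[0,0,0]},{"jaw":1,"xyz":[-3.5,1.5,70],"angular":[0,0,0]},{"jaw":1,"xyz":[-3.5,1.5,87],"angular":[0,0,0]},{"jaw":1,"xyz":[-3.5,1.5,87],"angular":[0,0,0]},{"jaw":1,"xyz":[-3.5,1.5,87],"angular":[0,0,0]},{"jaw":-1,"xyz":[-3.5,1.5,87],"angular":[0,0,0]},{"jaw":-1,"xyz":[-3.5,1.5,87],"angular":[0,0,0]},{"jaw":-1,"xyz":[-3.5,1.5,87],"angular":[0,0,0]},{"jaw":-1,"xyz":[-3.5,1.5,87],"angular":[0,0,0]},{"jaw":-1,"xyz":[-3.5,1.5,50],"angular":[0,0,0]},{"jaw":-1,"xyz":[-3.5,1.5,0],"angular":[0,0,0]},{"jaw":-1,"xyz":[-3.5,1.5,-65],"angular":[0,0,0]}]'
python3 -m creep '[{"jaw":-1,"xyz":[0,0,0],"angular":[0,0,0]},{"jaw":-1,"xyz":[0,0,0],"angular":[0,0,0]},{"jaw":-1,"xyz":[0,0,0],"angular":[0,0,0]}]'
python3 -c "
from h import *
held(); go(547.2,50,165,1.487)"
```

```text
clock: 41.35
eef_pos: [431.0, -432.5, 164.5]
tool_rot: [-3.14, 0.001, -0.207]
force: [1.3, -0.4, -1.0]
width: 57.9
gripper_force: 64.7
clock: 41.72
eef_pos: [430.9, -432.2, 161.9]
tool_rot: [-3.139, 0.002, -0.207]
force: [0.4, -0.2, -0.9]
width: 57.8
gripper_force: 64.8
tcp [ 430.9 -432.2  161.9] yaw -0.207
top z 7.7 far edge x [37.9 43.3 43.6]
[(-26, np.float64(43.8)), (-18, np.float64(43.8)), (-10, np.float64(43.9)), (-2, np.float64(43.9)), (6, np.float64(43.9)), (14, np.float64(43.9))]
xyz [14.6, -496.0, -1.8] ang [-0.004, -0.001, -1.694] dist 496.0 q [0.32, 0.8, 0.73, 1.73, -0.67, 0.89, -0.44]
```

```bash
python3 -m creep '[{"jaw":-1,"xyz":[1,-45,-2],"angular":[0,0,-0.15]},{"jaw":-1,"xyz":[3,-95,-2],"angular":[0,0,-0.32]},{"jaw":-1,"xyz":[4,-145,-2],"angular":[0,0,-0.49]},{"jaw":-1,"xyz":[6,-195,-2],"angular":[0,0,-0.66]},{"jaw":-1,"xyz":[7,-245,-2],"angular":[0,0,-0.83]},{"jaw":-1,"xyz":[9,-295,-2],"angular":[0,0,-1.0]},{"jaw":-1,"xyz":[10,-345,-2],"angular":[0,0,-1.17]},{"jaw":-1,"xyz":[12,-395,-2],"angular":[0,0,-1.34]},{"jaw":-1,"xyz":[13,-445,-2],"angular":[0,0,-1.51]},{"jaw":-1,"xyz":[14.6,-496,-2],"angular":[0,0,-1.694]},{"jaw":-1,"xyz":[14.6,-496,-2],"angular":[0,0,-1.694]},{"jaw":-1,"xyz":[14.6,-496,-2],"angular":[0,0,-1.694]}]'
python3 -m creep '[{"jaw":-1,"xyz":[0,0,0],"angular":[0,0,0]},{"jaw":-1,"xyz":[0,0,50],"angular":[0,0,0]},{"jaw":-1,"xyz":[0,0,90],"angular":[0,0,0]},{"jaw":-1,"xyz":[0,0,100],"angular":[0,0,0]},{"jaw":-1,"xyz":[0,0,100],"angular":[0,0,0]},{"jaw":-1,"xyz":[0,0,100],"angular":[0,0,0]}]'
python3 -c "
from h import *
held(); go(547,50,46,1.487)"
```

```text
clock: 43.28
eef_pos: [547.0, 48.4, 165.1]
tool_rot: [-3.14, 0.0, 1.486]
force: [0.4, -0.5, -1.5]
width: 57.8
gripper_force: 64.8
clock: 44.02
eef_pos: [548.9, 48.8, 67.3]
tool_rot: [3.139, -0.001, 1.486]
force: [-0.5, 0.0, -0.4]
width: 57.6
gripper_force: 64.7
tcp [548.9  48.8  67.3] yaw 1.486
top z 7.7 far edge x [39.2 44.7 45. ]
[(-26, np.float64(45.2)), (-18, np.float64(45.4)), (-10, np.float64(45.4)), (-2, np.float64(45.3)), (6, np.float64(45.3)), (14, np.float64(45.2))]
xyz [0.8, -2.0, 21.4] ang [0.003, -0.001, -0.001] dist 22.0 q [-0.3, 0.77, 0.25, 1.94, -0.39, 0.47, 0.15]
```

```bash
python3 -m creep '[{"jaw":-1,"xyz":[0.6,-1.9,10],"angular":[0,0,0]},{"jaw":-1,"xyz":[0.6,-1.9,18],"angular":[0,0,0]},{"jaw":-1,"xyz":[0.6,-1.9,23],"angular":[0,0,0]},{"jaw":-1,"xyz":[0.6,-1.9,23],"angular":[0,0,0]},{"jaw":-1,"xyz":[0.6,-1.9,23],"angular":[0,0,0]}]'
```

```text
clock: 44.7
eef_pos: [545.5, 50.1, 43.4]
tool_rot: [-3.141, -0.001, 1.487]
force: [-2.7, 0.8, 8.8]
width: 57.5
gripper_force: 65.8
```

```bash
python3 -m creep '[{"jaw":1,"xyz":[0,0,0],"angular":[0,0,0]},{"jaw":1,"xyz":[0,0,0],"angular":[0,0,0]},{"jaw":1,"xyz":[0,0,0],"angular":[0,0,0]},{"jaw":1,"xyz":[0,0.5,8],"angular":[0,0,0]},{"jaw":1,"xyz":[0,0.5,16],"angular":[0,0,0]},{"jaw":1,"xyz":[0,0.5,16],"angular":[0,0,0]},{"jaw":1,"xyz":[0,0.5,16],"angular":[0,0,0]}]'
python3 -m creep '[{"jaw":-1,"xyz":[0,0,0],"angular":[0,0,0]},{"jaw":-1,"xyz":[0,0,0],"angular":[0,0,0]},{"jaw":-1,"xyz":[0,0,0],"angular":[0,0,0]},{"jaw":-1,"xyz":[0,0,0],"angular":[0,0,0]}]'
python3 -m creep '[{"jaw":1,"xyz":[0,0,0],"angular":[0,0,0]},{"jaw":1,"xyz":[0,0,0],"angular":[0,0,0]},{"jaw":1,"xyz":[0,0,0],"angular":[0,0,0]},{"jaw":1,"xyz":[0,0,-50],"angular":[0,0,0]},{"jaw":1,"xyz":[0,0,-110],"angular":[0,0,0]},{"jaw":1,"xyz":[0,0,-150],"angular":[0,0,0]},{"jaw":1,"xyz":[0,0,-150],"angular":[0,0,0]},{"jaw":1,"xyz":[0,0,-150],"angular":[0,0,0]},{"jaw":1,"xyz":[0,0,-150],"angular":[0,0,0]}]'
python3 -c "
from h import *
pile(36)
s=ctrl.read_state(); im,d,m=snap('wrist'); r,c=np.nonzero(d>0); P=pts(np.c_[c,r],d[r,c],m)
for z in (16,24,32):
    k=(abs(P[:,2]-z)<3)&(abs(P[:,0]-547)<40)&(P[:,1]>85)&(P[:,1]<105); print(z,k.sum(),P[k].mean(0).round(1) if k.any() else '')
"
```

```text
clock: 45.58
eef_pos: [546.3, 49.8, 26.7]
tool_rot: [3.141, -0.001, 1.487]
force: [-0.3, 0.4, 1.2]
width: 85.5
gripper_force: 0.0
clock: 46.08
eef_pos: [546.6, 49.9, 27.4]
tool_rot: [3.141, -0.001, 1.487]
force: [-0.8, -0.2, 5.1]
width: 59.0
gripper_force: 65.3
clock: 47.2
eef_pos: [545.3, 49.8, 175.5]
tool_rot: [-3.139, -0.0, 1.487]
force: [-0.1, -0.1, 0.5]
width: 85.6
gripper_force: 0.0
tcp [545.3  49.8 175.5] top 7096 [-31.5 -44.4] [28.7 44.1] ((-1.4233131408691406, -0.1658935546875), (60.15742492675781, 88.50489044189453), 0.02300276979804039)
x [(31.5, -164)]
y [(-19.75, -63), (-18.75, -26), (-4.75, -97), (-4.25, -99), (-3.5, -98), (42.25, -125), (46.75, -79)]
16 166 [547.9  97.5  14.9]
24 34 [542.6  95.   25.6]
32 120 [548.   91.5  34.1]
```

```bash
python3 - <<'E'
from h import *
im,d,m=snap('wrist'); r,c=np.nonzero(d>0); P=pts(np.c_[c,r],d[r,c],m)
C=np.array([547,50.6]); a=-0.083; A=np.array([[np.cos(a),np.sin(a)],[-np.sin(a),np.cos(a)]]); q=(P[:,:2]-C)@A.T
for z in range(8,40,3):
    k=(P[:,2]>=z)&(P[:,2]<z+3)&(abs(q[:,0]+1.4)<22)&(q[:,1]>38)&(q[:,1]<50)
    if k.sum()>3: print(z,k.sum(),np.percentile(q[k,1],[5,50,95]).round(1))
u=np.arange(-20,17,1.); v=np.arange(36,50,.25)
C3=lambda gu,gv,z: proj(np.c_[np.c_[gu.ravel(),gv.ravel()]@A+C,np.full(gu.size,z)],m).astype(np.float32).reshape(gu.shape+(2,))
gu,gv=np.meshgrid(u,v); uv=C3(gu,gv,12.); print('rowspan',uv[...,1].min(),uv[...,1].max())
g=cv2.remap(im.astype(np.float32).sum(2),uv[...,0],uv[...,1],1); p=np.median(g,1); print([(float(y),int(i)) for y,i in zip(v,p)])
E
```

```text
8 16 [44.8 47.  50. ]
11 282 [44.9 46.8 49.3]
17 67 [43.8 44.7 44.8]
20 36 [44.  44.  44.8]
29 51 [44.1 44.2 44.3]
32 56 [38.2 42.2 43.9]
35 374 [38.3 40.8 43.9]
rowspan 122.42273 138.11293
[(36.0, 515), (36.25, 515), (36.5, 515), (36.75, 516), (37.0, 516), (37.25, 516), (37.5, 515), (37.75, 515), (38.0, 515), (38.25, 515), (38.5, 516), (38.75, 516), (39.0, 517), (39.25, 518), (39.5, 519), (39.75, 515), (40.0, 507), (40.25, 499), (40.5, 491), (40.75, 468), (41.0, 442), (41.25, 418), (41.5, 391), (41.75, 366), (42.0, 339), (42.25, 313), (42.5, 314), (42.75, 314), (43.0, 314), (43.25, 316), (43.5, 326), (43.75, 336), (44.0, 346), (44.25, 366), (44.5, 392), (44.75, 419), (45.0, 440), (45.25, 456), (45.5, 471), (45.75, 483), (46.0, 449), (46.25, 416), (46.5, 382), (46.75, 364), (47.0, 366), (47.25, 367), (47.5, 373), (47.75, 408), (48.0, 444), (48.25, 481), (48.5, 505), (48.75, 514), (49.0, 522), (49.25, 531), (49.5, 530), (49.75, 530)]
```

```bash
python3 - <<'E'
from h import *
im,d,m=snap('scene')
r,c=np.nonzero(d>0); P=pts(np.c_[c,r],d[r,c],m)
k=(P[:,2]>97)&(P[:,2]<140)&(abs(P[:,0]-690)<50)&(abs(P[:,1]-150)<50); q=P[k]; print(k.sum(),q.min(0).round(),q.max(0).round()); t=q[q[:,2]>128]; print('top',len(t),t.mean(0).round(1))
go(680,120,215,3.05)
E
```

```text
97 [685. 141.  97.] [702. 157. 133.]
top 37 [693.2 148.7 130.9]
xyz [81.4, 127.7, -39.1] ang [-0.001, -0.001, -1.563] dist 156.0 q [-0.38, 0.61, 0.36, 1.89, -0.32, 0.7, 0.08]
```

```bash
python3 -c "
from h import *
go(691.4,149,215,3.12)"; python3 -m creep '[{"jaw":-0.3,"xyz":[11,14,-40],"angular":[0,0,-0.17]},{"jaw":-0.3,"xyz":[22,28,-40],"angular":[0,0,-0.34]},{"jaw":-0.3,"xyz":[33,42,-40],"angular":[0,0,-0.51]},{"jaw":-0.3,"xyz":[44,56,-40],"angular":[0,0,-0.68]},{"jaw":-0.3,"xyz":[55,70,-40],"angular":[0,0,-0.85]},{"jaw":-0.3,"xyz":[66,84,-40],"angular":[0,0,-1.02]},{"jaw":-0.3,"xyz":[77,98,-40],"angular":[0,0,-1.19]},{"jaw":-0.3,"xyz":[88,112,-40],"angular":[0,0,-1.36]},{"jaw":-0.3,"xyz":[100,126,-40],"angular":[0,0,-1.53]},{"jaw":-0.3,"xyz":[110,137,-40],"angular":[0,0,-1.633]},{"jaw":-0.3,"xyz":[110,137,-40],"angular":[0,0,-1.633]},{"jaw":-0.3,"xyz":[110,137,-40],"angular":[0,0,-1.633]}]'
python3 - <<'E'
from h import *
s=ctrl.read_state(); print(s['eef_pos'].round(1)); im,d,m=snap('wrist')
r,c=np.nonzero(d>0); P=pts(np.c_[c,r],d[r,c],m); k=(abs(P[:,2]-132)<3)&(abs(P[:,0]-690)<30)&(abs(P[:,1]-150)<25); q=P[k]
print('knob',k.sum(),q.min(0).round(1),q.max(0).round(1),q.mean(0).round(1))
go(691.4,149,119,3.12)
E
```

```text
xyz [111.3, 136.6, -39.1] ang [-0.001, -0.001, -1.633] dist 180.0 q [-0.38, 0.61, 0.36, 1.89, -0.32, 0.7, 0.08]
clock: 48.9
eef_pos: [691.4, 147.1, 216.5]
tool_rot: [3.142, -0.001, 3.118]
force: [0.1, -1.0, -0.1]
width: 29.6
gripper_force: 0.0
[691.4 147.1 216.5]
knob 439 [681.7 138.6 129.2] [698.1 155.2 134. ] [689.4 146.9 131.8]
xyz [0.0, 2.0, 97.7] ang [-0.0, -0.001, -0.002] dist 98.0 q [-0.21, 0.75, -0.07, 1.37, 0.06, 1.03, 1.25]
```

```bash
python3 -m creep '[{"jaw":-0.3,"xyz":[0.5,1,40],"angular":[0,0,0]},{"jaw":-0.3,"xyz":[0.5,1,80],"angular":[0,0,0]},{"jaw":-0.3,"xyz":[0.5,1,97],"angular":[0,0,0]},{"jaw":-0.3,"xyz":[0.5,1,97],"angular":[0,0,0]},{"jaw":-0.3,"xyz":[0.5,1,97],"angular":[0,0,0]}]'
python3 -c "
from math import *
for b in (.15,.3,.45,.6,.75,.9,1.05,1.2,1.35,1.5,1.633): print(b,round(135*(1-cos(b)),1),-round(135*sin(b),1))"
```

```text
clock: 49.58
eef_pos: [692.8, 149.1, 121.8]
tool_rot: [3.14, 0.003, 3.119]
force: [0.4, -0.1, -0.2]
width: 29.8
gripper_force: 0.0
0.15 1.5 -20.2
0.3 6.0 -39.9
0.45 13.4 -58.7
0.6 23.6 -76.2
0.75 36.2 -92.0
0.9 51.1 -105.7
1.05 67.8 -117.1
1.2 86.1 -125.8
1.35 105.4 -131.7
1.5 125.5 -134.7
1.633 143.4 -134.7
```

```bash
python3 -m creep '[{"jaw":-0.3,"xyz":[1.5,-20,0],"angular":[0,0,0.15]},{"jaw":-0.3,"xyz":[6,-40,0],"angular":[0,0,0.3]},{"jaw":-0.3,"xyz":[13.4,-58.7,0],"angular":[0,0,0.45]},{"jaw":-0.3,"xyz":[23.6,-76.2,0],"angular":[0,0,0.6]},{"jaw":-0.3,"xyz":[36.2,-92,0],"angular":[0,0,0.75]},{"jaw":-0.3,"xyz":[51.1,-105.7,0],"angular":[0,0,0.9]},{"jaw":-0.3,"xyz":[67.8,-117.1,0],"angular":[0,0,1.05]},{"jaw":-0.3,"xyz":[86.1,-125.8,0],"angular":[0,0,1.2]},{"jaw":-0.3,"xyz":[105.4,-131.7,0],"angular":[0,0,1.35]},{"jaw":-0.3,"xyz":[125.5,-134.7,0],"angular":[0,0,1.5]},{"jaw":-0.3,"xyz":[143.4,-134.7,0],"angular":[0,0,1.633]},{"jaw":-0.3,"xyz":[143.4,-134.7,0],"angular":[0,0,1.633]}]'
python3 -m creep '[{"jaw":-0.3,"xyz":[0,0,0],"angular":[0,0,0]},{"jaw":-0.3,"xyz":[0,-2,0],"angular":[0,0,0]},{"jaw":-0.3,"xyz":[0,-4,0],"angular":[0,0,0]},{"jaw":-0.3,"xyz":[0,-5,0],"angular":[0,0,0]},{"jaw":-0.3,"xyz":[0,-5,0],"angular":[0,0,0]}]'
```

```text
clock: 51.08
eef_pos: [545.6, 17.9, 121.4]
tool_rot: [3.139, -0.002, 1.488]
force: [0.1, -0.7, 0.5]
width: 29.8
gripper_force: 0.0
clock: 51.7
eef_pos: [540.5, 17.8, 119.9]
tool_rot: [3.141, -0.001, 1.487]
force: [0.8, -0.3, 0.3]
width: 29.7
gripper_force: 0.4
```

```bash
python3 -m creep '[{"jaw":-0.3,"xyz":[0,-1,0],"angular":[0,0,0]},{"jaw":-0.3,"xyz":[0,-2,0],"angular":[0,0,0]},{"jaw":-0.3,"xyz":[0,-2,0],"angular":[0,0,0]}]'; python3 -m creep '[{"jaw":-0.3,"xyz":[0,-1,0],"angular":[0,0,0]},{"jaw":-0.3,"xyz":[0,-2,0],"angular":[0,0,0]},{"jaw":-0.3,"xyz":[0,-2,0],"angular":[0,0,0]}]'
```

```text
clock: 52.08
eef_pos: [538.6, 17.9, 119.9]
tool_rot: [3.141, -0.001, 1.487]
force: [1.4, -0.5, -0.3]
width: 29.9
gripper_force: 0.9
clock: 52.45
eef_pos: [538.5, 17.8, 120.0]
tool_rot: [3.137, -0.0, 1.487]
force: [6.8, -0.7, -4.5]
width: 29.8
gripper_force: 3.3
```

```bash
python3 -m creep '[{"jaw":-0.3,"xyz":[0,4,0],"angular":[0,0,0]},{"jaw":-0.3,"xyz":[0,6,0],"angular":[0,0,0]},{"jaw":-0.3,"xyz":[0,6,0],"angular":[0,0,0]},{"jaw":-0.3,"xyz":[0,6,-50],"angular":[0,0,0]},{"jaw":-0.3,"xyz":[0,6,-100],"angular":[0,0,0]},{"jaw":-0.3,"xyz":[0,6,-120],"angular":[0,0,0]},{"jaw":-0.3,"xyz":[0,6,-120],"angular":[0,0,0]},{"jaw":-0.3,"xyz":[0,6,-120],"angular":[0,0,0]}]'
python3 - <<'E'
from h import *
s=ctrl.read_state(); print(s['eef_pos'].round(1)); im,d,m=snap('wrist')
r,c=np.nonzero(d>0); P=pts(np.c_[c,r],d[r,c],m); k=(abs(P[:,2]-132)<3)&(abs(P[:,0]-545)<25)&(abs(P[:,1]-17)<25); q=P[k]; print('knob',q.min(0).round(1),q.max(0).round(1))
t=P[abs(P[:,2]-92)<2.5]; t=t[(abs(t[:,0]-548)<30)]
ys=[];xs=[]
for y in range(35,145,10):
    u=t[abs(t[:,1]-y)<4]
    if len(u)>20: ys.append(y); xs.append((u[:,0].min()+u[:,0].max())/2)
print('bar slope',np.polyfit(ys,xs,1).round(4))
for cam in ('scene','side'):
    im,d,m=snap(cam)
    for t in ('punch','plaque1','drink','phone','case','pin'):
        for q in silhouettes(cam,t)[:6]: P=mask3d(q,d,m); print(cam,t,round(q['score'],2),np.round(q['xy']),np.median(P,0).round())
E
```

```text
clock: 53.45
eef_pos: [541.3, 17.8, 238.9]
tool_rot: [-3.14, -0.001, 1.487]
force: [0.3, 0.3, -0.8]
width: 29.8
gripper_force: 0.0
[541.3  17.8 238.9]
knob [535.4   7.8 129.3] [551.6  23.6 133.1]
bar slope [7.890000e-02 5.426775e+02]
scene punch 0.68 [416. 246.] [457. 384.  68.]
scene punch 0.61 [401. 276.] [563. 377.  80.]
scene plaque1 0.93 [233. 168.] [ 396. -171.    6.]
scene plaque1 0.75 [277. 232.] [556.  52.  35.]
scene plaque1 0.68 [402. 275.] [562. 376.  83.]
scene plaque1 0.55 [283. 246.] [581.  82.  24.]
scene plaque1 0.39 [262. 232.] [574.  20.  15.]
scene plaque1 0.38 [272. 211.] [553.  28.  90.]
scene drink 0.79 [162. 244.] [ 778. -137.  109.]
scene phone 0.88 [367. 338.] [722. 358.   9.]
scene phone 0.48 [395. 287.] [581. 372.  52.]
scene phone 0.47 [274. 244.] [568.  61.  13.]
scene case 0.69 [113. 214.] [ 729. -335.   37.]
scene case 0.15 [161. 244.] [ 777. -138.  110.]
side punch 0.46 [165. 158.] [445. 378.  70.]
side punch 0.34 [250. 215.] [525.   7.  16.]
side plaque1 0.81 [245. 206.] [532.  52.  37.]
side plaque1 0.7 [192. 160.] [535. 347.  47.]
side plaque1 0.68 [258. 276.] [ 388. -180.    9.]
side plaque1 0.62 [247. 218.] [510.  11.  29.]
side plaque1 0.55 [258. 334.] [ 280. -313.    8.]
side plaque1 0.51 [255. 216.] [531.   9.  17.]
side drink 0.68 [344. 198.] [ 742. -162.   93.]
side drink 0.65 [253. 194.] [538.  12.  93.]
side drink 0.25 [196. 160.] [536. 347.  50.]
side phone 0.82 [231. 152.] [702. 369.  12.]
side phone 0.75 [254. 197.] [539.  14.  93.]
side case 0.57 [381. 253.] [ 690. -355.   39.]
side case 0.28 [190. 146.] [548. 369.  88.]
side pin 0.47 [258. 211.] [525.   8.  15.]
```

```bash
python3 -c "
from h import *
print(ctrl.finish_job())"
```

```text
the job is handed in; nothing more can be done
None
```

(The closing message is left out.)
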